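# Cross-tighten a brake disc's four wheel nuts with a T-handled socket wrench

## Robot

A 6-joint arm with a two-finger parallel gripper is mounted at the origin on the work surface. World frame = base frame: x ahead of the robot, y to its left, z up, the work surface at z = 0. Lengths are in mm, angles in rad, forces in N, time in s.
With the tool pointing down it reaches from about 400 to 925 mm from the base axis. Payload 12.5 kg.
Tool frame: the origin (TCP) lies at the very end of the fingers, on their centre line; the grasp point (between the pads) lies 19 mm behind it; z points along the fingers, y is the line along which they close (so a half turn about z gives the same grasp; the last joint's range is limited). The gripper opens to 95 mm and grips with 3 to 60 N. Pads are 20 mm wide; open, the fingers measure 119 mm over their backs; the gripper's body (75 mm by 180 mm) begins 59 mm behind the grasp point.
Start: joints at [1.011, 0.491, 1.559, -0, 1.092, -0.106], TCP at [273.977, 561.768, 214.661] pointing down, gripper open.
Joint ranges: [-3.1, 3.1], [-0.84, 2.19], [0.05, 2.79], [-1.13, 4.28], [0.06, 2.93], [-2.69, 2.69]. Speed limits (rad/s): [2.22, 2.22, 2.79, 3.14, 3.14, 3.14].

## Interface

Orientations are given as [roll, pitch, yaw] about the fixed x, y, z axes, in that order (R = Rz(yaw) Ry(pitch) Rx(roll)).
In Python, from cell import * gives the robot as it stands.
- The arm moves only by the tool jog_arm, never from a script. Its argument "targets" is a list of rows, each an object with "turn": the turn, a rotation vector about the world's x, y, z in degrees, a list of three; "slide": the shift along the world's x, y, z in mm, a list of three; "claw": the opening in per cent of the stroke, from 0 (shut) to 100 (fully open). In form: [{"turn": [wx, wy, wz], "slide": [x, y, z], "claw": claw}, ...]. A call has 1 to 5 rows; each row shifts and turns the commanded pose from where the row before left it; what a row does not reach is not made up. A row lasts 1/8 s, in which the tool goes at most 62.5 mm and 10.7 degrees, less where a joint would pass 70% of its speed; a pose out of reach is approached as far as the arm can. A call with a gripper value outside its range is refused whole. The fingers move at their own pace and stop on an object; the grip force is fixed at half the most. Time passes only in rows, so rows that do not move let the fingers close. It gives the time, the measured TCP pose, the force, the opening and the grip force at its end, in the units of the state.
- state(): the state, without advancing time (a new reading comes with each control period).
- read_camera(name): name is "scene" or "top"; returns a dict with "frame" (400x640x3 uint8, blue, green, red), "mtx" (3x3 intrinsics, pixels), "R" (3x3) and "t" (3): a world point X has camera coordinates R X + t. Camera axes: x right, y down, z forward; pixel columns grow to the right and rows downward; lengths in mm; the calibration is good to about 2 mm. A picture is of the moment at which its call begins. There is no depth.
- job_done(): hands the job in; it is judged then, once.
Trained networks look in the newest picture that a camera, given by its name, has taken for a name from the list of things; names that differ only in an ending like _2 or _b are one class to them, and where a whole thing is asked for, a point or a joint stands for the part that bears it (a point fixed in the world has none). Each returns a list of dicts, best first, with "conf" (0 to 1); they miss things now and then, are a little off and sometimes report something else, mostly with a low value. They report only what shows in the picture. A call takes as long as a camera call. They do not tell look-alikes from the thing itself.
- look_for(query, camera): "xy" ([column, row] in pixels, amid what is visible of it).
The state is a dict: "t": time; "joints": joint angles; "qvel": joint speeds; "tau": joint torques, N m; "eef_pos": TCP position; "tcp_rot": TCP orientation; "ft_force": force on the tool from outside, world axes, zero at the start; "moment": the same for the moment, N m; "opening": opening from 0.0 (shut) to 1.0 (fully open); "grip_force": force on a finger pad.
Only numpy, scipy, OpenCV 4.12 (cv2) and the standard library are available. Lean on these libraries where they do the work, as an engineer would, in place of code of your own. Each camera call takes 0.05 s, during which the arm holds its last target. There are 200 camera calls.

## Task

Lift the T-handled socket wrench out of its cradle, stand it upright on the bench and let go of it, then take it again from above by its T-bar. With the wrench, tighten the four nuts on the brake disc clockwise in cross order (any nut first, then the one opposite, then the other two) in two passes: about a twelfth of a turn on each, then round again in cross order until each comes up firmly against its seat, nipped up to about 0.7 N m and never past 1.5. Finally stand the wrench upright on the bench clear of the disc and let go, without touching the nuts or disc with the fingers or disturbing the can, jar and hammer.

Things in the scene. Friction and masses are not known exactly. Their poses are not given: they have to be found in the camera images.
- disc: Brake disc, 260 mm across, lying flat, fixed to the bench. Friction ring top 36 mm above the bench; dark raised centre (hat) 176 mm across, top at 60 mm; 60 mm centre cap, top at 64 mm. Origin on the bench at its centre, z up. Four big oiled steel hex nuts on a 58 mm radius circle on the hat: in its frame nut_a at -x (robot side), nut_b +y, nut_c +x, nut_d -y. a-c and b-d are opposites.
- wrench: T-handled socket wrench, hollow steel, 200 mm long, 0.33 to 0.55 kg, mass centre about 100 mm up. Origin: centre of the socket's open mouth; z up the shank, y along the T-bar. Starts in the cradle, z rising 40 degrees from level towards the cradle's +x. Shank 18 mm square (sides along x, y), bare from 42 to 158 mm up, then a collar, then the T-bar. Stands by itself on its flat mouth.
- wrench_bar (a point): Middle of the black rubber-sleeved T-bar, 188 mm up from the mouth, axes as the wrench: bar 100 mm long (y), 18 mm thick (x), from 176 to 200 mm up, flush with the shank's sides. Below it a collar 44 mm square, 158 to 167 mm up; fingertips resting on the collar's top while gripping the bar keep the wrench from sliding or swinging.
- wrench_socket (a point): Centre of the socket's mouth, axes as the wrench. Socket outside: hexagon 44 mm across flats (51 over corners), 34 mm long. Inside: hexagon 32 mm across flats with flats facing +-x (fits a nut in every 60 degrees), 24 mm deep. Play on a nut about 7 degrees either way.
- cradle: Dark steel rest fixed on the bench. Base 190 x 110 x 8 mm; at -x a bed with cheeks and end stop for the socket (mouth at x -70, z 50 mm); at +x a forked post under the shank 138 to 154 mm up from the mouth. Between, the shank is free, with 55 mm clear below it. Origin on the bench at its middle, x towards the handle. Lift the wrench 50 mm out, square to its shank, before turning it.
- can: Spray can, 66 mm across and 160 mm tall, standing; bystander. Origin under its centre.
- jar: Grease jar, 72 mm across and 70 mm tall, standing; bystander. Origin under its centre.
- hammer: Hammer lying on the bench; bystander. Handle to its -x.
- nut_a_top (a point): Top centre of nut_a, 86 mm above the bench. Hexagon 30 mm across flats, 20 mm high, then a 6 mm cone to 20 mm across. z up; x square to a flat, turning with the nut. Socket fully home: its roof rests on the nut, mouth 62 mm above the bench; caught unaligned on the hexagon: mouth about 80 mm; then turn the wrench a little until it drops.
- nut_a (a joint): Turn of nut_a on its stud, rad, growing as it is tightened (clockwise seen from above). Starts at 0 to 0.1; runs against about 0.12 N m of drag and comes up hard on its seat somewhere between 0.8 and 1.0 (each nut differs).
- stud_a (a joint): Elastic wind-up of nut_a's stud, rad, clockwise: 1 rad per 3 N m on the nut. About 0.04 while the nut runs freely, more once it is on its seat; springs back when the wrench lets go. A firm nip is 0.12 (0.36 N m) or more; over 0.6 (1.8 N m) strains the stud.
- nut_b_top (a point): Top centre of nut_b, 86 mm above the bench. Hexagon 30 mm across flats, 20 mm high, then a 6 mm cone to 20 mm across. z up; x square to a flat, turning with the nut. Socket fully home: its roof rests on the nut, mouth 62 mm above the bench; caught unaligned on the hexagon: mouth about 80 mm; then turn the wrench a little until it drops.
- nut_b (a joint): Turn of nut_b on its stud, rad, growing as it is tightened (clockwise seen from above). Starts at 0 to 0.1; runs against about 0.12 N m of drag and comes up hard on its seat somewhere between 0.8 and 1.0 (each nut differs).
- stud_b (a joint): Elastic wind-up of nut_b's stud, rad, clockwise: 1 rad per 3 N m on the nut. About 0.04 while the nut runs freely, more once it is on its seat; springs back when the wrench lets go. A firm nip is 0.12 (0.36 N m) or more; over 0.6 (1.8 N m) strains the stud.
- nut_c_top (a point): Top centre of nut_c, 86 mm above the bench. Hexagon 30 mm across flats, 20 mm high, then a 6 mm cone to 20 mm across. z up; x square to a flat, turning with the nut. Socket fully home: its roof rests on the nut, mouth 62 mm above the bench; caught unaligned on the hexagon: mouth about 80 mm; then turn the wrench a little until it drops.
- nut_c (a joint): Turn of nut_c on its stud, rad, growing as it is tightened (clockwise seen from above). Starts at 0 to 0.1; runs against about 0.12 N m of drag and comes up hard on its seat somewhere between 0.8 and 1.0 (each nut differs).
- stud_c (a joint): Elastic wind-up of nut_c's stud, rad, clockwise: 1 rad per 3 N m on the nut. About 0.04 while the nut runs freely, more once it is on its seat; springs back when the wrench lets go. A firm nip is 0.12 (0.36 N m) or more; over 0.6 (1.8 N m) strains the stud.
- nut_d_top (a point): Top centre of nut_d, 86 mm above the bench. Hexagon 30 mm across flats, 20 mm high, then a 6 mm cone to 20 mm across. z up; x square to a flat, turning with the nut. Socket fully home: its roof rests on the nut, mouth 62 mm above the bench; caught unaligned on the hexagon: mouth about 80 mm; then turn the wrench a little until it drops.
- nut_d (a joint): Turn of nut_d on its stud, rad, growing as it is tightened (clockwise seen from above). Starts at 0 to 0.1; runs against about 0.12 N m of drag and comes up hard on its seat somewhere between 0.8 and 1.0 (each nut differs).
- stud_d (a joint): Elastic wind-up of nut_d's stud, rad, clockwise: 1 rad per 3 N m on the nut. About 0.04 while the nut runs freely, more once it is on its seat; springs back when the wrench lets go. A firm nip is 0.12 (0.36 N m) or more; over 0.6 (1.8 N m) strains the stud.
Not all that is in view belongs to the job. What is shaped like the wrench but green or red is not meant.

How it is judged (in metres and radians):
On the way, in this order (a step that is already met when the one before it is completed fails the run):
1. the wrench stands upright on the bench by itself, let go (angle between wrench's own z axis and vertical below 0.06 rad and height (world z) of wrench below 0.006 m and contact force between the fingers and wrench below 0.2 N and linear speed of wrench below 0.02 m/s), for 0.1 s.
2. first pass: one nut turned (value of joint any of nut_a, nut_b, nut_c, nut_d above 0.22 rad), for 0.1 s.
3. first pass: the nut opposite turned ((value of joint each of nut_a, nut_c above 0.22 rad or value of joint each of nut_b, nut_d above 0.22 rad)), for 0.1 s.
4. first pass: a third nut turned ((value of joint each of nut_b, nut_c, nut_d above 0.22 rad or value of joint each of nut_a, nut_c, nut_d above 0.22 rad or value of joint each of nut_a, nut_b, nut_d above 0.22 rad or value of joint each of nut_a, nut_b, nut_c above 0.22 rad)), for 0.1 s.
5. first pass: the fourth nut turned (value of joint each of nut_a, nut_b, nut_c, nut_d above 0.22 rad), for 0.1 s.
6. second pass: one nut nipped up on its seat (wind-up over 0.12 rad) (((value of joint nut_a above 0.75 rad and value of joint stud_a above 0.12 rad) or (value of joint nut_b above 0.83 rad and value of joint stud_b above 0.12 rad) or (value of joint nut_c above 0.79 rad and value of joint stud_c above 0.12 rad) or (value of joint nut_d above 0.87 rad and value of joint stud_d above 0.12 rad))), for 0.1 s.
7. second pass: the nut opposite nipped up (((value of joint nut_c above 0.79 rad and value of joint nut_a above 0.75 rad and value of joint stud_a above 0.12 rad) or (value of joint nut_d above 0.87 rad and value of joint nut_b above 0.83 rad and value of joint stud_b above 0.12 rad) or (value of joint nut_a above 0.75 rad and value of joint nut_c above 0.79 rad and value of joint stud_c above 0.12 rad) or (value of joint nut_b above 0.83 rad and value of joint nut_d above 0.87 rad and value of joint stud_d above 0.12 rad))), for 0.1 s.
8. second pass: a third nut nipped up (((value of joint nut_a above 0.75 rad and value of joint nut_b above 0.83 rad and value of joint nut_d above 0.87 rad and value of joint stud_a above 0.12 rad) or (value of joint nut_a above 0.75 rad and value of joint nut_b above 0.83 rad and value of joint nut_c above 0.79 rad and value of joint stud_b above 0.12 rad) or (value of joint nut_b above 0.83 rad and value of joint nut_c above 0.79 rad and value of joint nut_d above 0.87 rad and value of joint stud_c above 0.12 rad) or (value of joint nut_a above 0.75 rad and value of joint nut_c above 0.79 rad and value of joint nut_d above 0.87 rad and value of joint stud_d above 0.12 rad))), for 0.1 s.
9. second pass: the last nut nipped up (value of joint nut_a above 0.75 rad and value of joint nut_b above 0.83 rad and value of joint nut_c above 0.79 rad and value of joint nut_d above 0.87 rad and value of joint any of stud_a, stud_b, stud_c, stud_d above 0.12 rad), for 0.1 s.
At the end, for the whole second after the job is handed in: All four nuts within 0.1 rad of their seats and no longer under wrench torque; the wrench stands upright (within 0.06 rad) on the bench, more than 150 mm from the disc's centre, released and at rest (all of step 1 and value of joint nut_a above 0.75 rad and value of joint nut_b above 0.83 rad and value of joint nut_c above 0.79 rad and value of joint nut_d above 0.87 rad and value of joint each of stud_a, stud_b, stud_c, stud_d below 0.1 rad and horizontal distance between wrench and disc above 0.15 m); the robot touches nothing.
It fails at once if cross order broken (in either pass, two neighbouring nuts turned or seated before an opposite pair) (((value of joint each of nut_a, nut_b above 0.22 rad and not (value of joint nut_c above 0.22 rad) and not (value of joint nut_d above 0.22 rad)) or (value of joint each of nut_b, nut_c above 0.22 rad and not (value of joint nut_d above 0.22 rad) and not (value of joint nut_a above 0.22 rad)) or (value of joint each of nut_c, nut_d above 0.22 rad and not (value of joint nut_a above 0.22 rad) and not (value of joint nut_b above 0.22 rad)) or (value of joint each of nut_d, nut_a above 0.22 rad and not (value of joint nut_b above 0.22 rad) and not (value of joint nut_c above 0.22 rad))) or ((value of joint nut_a above 0.75 rad and value of joint nut_b above 0.83 rad and not (value of joint nut_c above 0.79 rad) and not (value of joint nut_d above 0.87 rad)) or (value of joint nut_b above 0.83 rad and value of joint nut_c above 0.79 rad and not (value of joint nut_d above 0.87 rad) and not (value of joint nut_a above 0.75 rad)) or (value of joint nut_c above 0.79 rad and value of joint nut_d above 0.87 rad and not (value of joint nut_a above 0.75 rad) and not (value of joint nut_b above 0.83 rad)) or (value of joint nut_d above 0.87 rad and value of joint nut_a above 0.75 rad and not (value of joint nut_b above 0.83 rad) and not (value of joint nut_c above 0.79 rad)))).
It fails at once if a nut turned beyond 0.78 rad before all have had their first pass (value of joint any of nut_a, nut_b, nut_c, nut_d above 0.78 rad and (not (value of joint nut_a above 0.22 rad) or not (value of joint nut_b above 0.22 rad) or not (value of joint nut_c above 0.22 rad) or not (value of joint nut_d above 0.22 rad))).
It fails at once if a stud strained (wind-up over 0.6 rad) (value of joint any of stud_a, stud_b, stud_c, stud_d above 0.6 rad).
It fails at once if the fingers press on the disc or its nuts with more than 3 N (contact force between the fingers and disc above 3 N).
It fails at once if the can, jar or hammer is shifted by more than 40 mm (distance of any of can, jar, hammer from where it was at the start of the episode above 0.04 m).
It also fails if it takes over 72 s, if anything falls off the work surface, if the arm or the gripper's body presses on something with over 40 N, if the wrist force passes 120 N, or if a joint passes its speed limit or range.

## Working session

There is one attempt and no reset: what is moved stays moved. The work goes in short steps, Python scripts to look and compute and a tool call to move; the robot and the scene stay as the last step left them, time stands still between calls to the robot, and variables do not carry over. Pictures are saved under pics/ and viewed, at most 11 in all, crops included, and the job is handed in when it is done.

Besides the shell and the picture viewer there is one more tool, called after "Call:" as name(argument=value, ...), one argument or row to a line, values as JSON. jog_arm: Moves the arm, as the interface text tells. Its arguments: {"type":"object","properties":{"targets":{"type":"array","items":{"type":"object","properties":{"turn":{"type":"array","items":{"type":"number"}},"slide":{"type":"array","items":{"type":"number"}},"claw":{"type":"number"}}}}},"required":["targets"]}

```bash
ls; mkdir -p pics
python3 - <<'E'
from cell import *
import cv2
for c in ("scene","top"):
    r=read_camera(c); cv2.imwrite(f"pics/{c}0.png",r["frame"])
    print(c,r["mtx"].tolist(),r["R"].round(4).tolist(),r["t"].round(1).tolist())
    for q in ("disc","wrench","wrench_bar","wrench_socket","cradle","can","jar","hammer","nut_a_top"):
        print(q,[( [round(v) for v in d["xy"]],round(d["conf"],2)) for d in look_for(q,c)])
s=state();print(s)
E
```

```text
pics
scene [[459.5625079459714, 0.0, 321.2379120100062], [0.0, 459.5625079459714, 201.44451667345723], [0.0, 0.0, 1.0]] [[-0.6056, 0.7956, -0.0163], [0.5237, 0.383, -0.7609], [-0.5991, -0.4694, -0.6486]] [307.5, -180.4, 1667.7]
disc [([295, 229], 0.92)]
wrench [([387, 242], 0.9), ([461, 224], 0.78), ([474, 309], 0.67), ([390, 276], 0.37), ([311, 208], 0.19)]
wrench_bar [([461, 227], 0.9), ([392, 243], 0.89), ([474, 309], 0.78), ([278, 223], 0.72)]
wrench_socket [([392, 246], 0.84), ([460, 224], 0.64), ([474, 307], 0.56)]
cradle [([390, 277], 0.69)]
can [([218, 163], 0.82)]
jar [([289, 293], 0.8)]
hammer [([273, 161], 0.59)]
nut_a_top [([312, 206], 0.68)]
top [[366.90658199503275, 0.0, 330.543317032243], [0.0, 366.90658199503275, 201.86445228731532], [0.0, 0.0, 1.0]] [[0.0295, -0.9995, 0.0081], [-0.9821, -0.0305, -0.186], [0.1862, -0.0025, -0.9825]] [10.1, 513.4, 1025.6]
disc [([358, 189], 0.6), ([369, 167], 0.58), ([262, 199], 0.54)]
wrench [([223, 281], 0.7), ([180, 198], 0.69), ([250, 170], 0.67)]
wrench_bar [([181, 198], 0.9), ([251, 173], 0.7), ([222, 282], 0.7)]
wrench_socket [(
[... 199 characters left out ...]
5), ([370, 168], 0.52)]
nut_a_top []
{'t': 1.0, 'joints': array([ 1.01137245e+00,  4.90892648e-01,  1.55885949e+00,  4.32253573e-06,
        1.09170313e+00, -1.05627815e-01]), 'qvel': array([-0.00080096,  0.00153765,  0.0003637 , -0.00149396,  0.00068156,
       -0.00215716]), 'tau': array([-3.14877521e-03, -6.12491155e+01, -2.58422291e+01,  6.91600400e-02,
        4.47959255e-02, -1.21326220e-04]), 'eef_pos': array([274.00167657, 561.77748317, 214.6794851 ]), 'tcp_rot': array([3.14145563e+00, 1.06703576e-05, 2.68779460e+00]), 'ft_force': array([ 0.26606819,  0.24979379, -0.95583652]), 'moment': array([ 0.00030641, -0.04581674, -0.01760805]), 'grip_force': 0.0, 'opening': 1.0002845426505462}
```

Run:
```python
import cv2,numpy as np
a=cv2.imread("pics/scene0.png");b=cv2.imread("pics/top0.png")
cv2.imwrite("pics/s1.png",cv2.resize(a[110:360,150:530],(798,525),interpolation=cv2.INTER_CUBIC))
cv2.imwrite("pics/t1.png",cv2.resize(b[70:330,140:530],(795,530),interpolation=cv2.INTER_CUBIC))
```

```text
(no output)
```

View pics/s1.png

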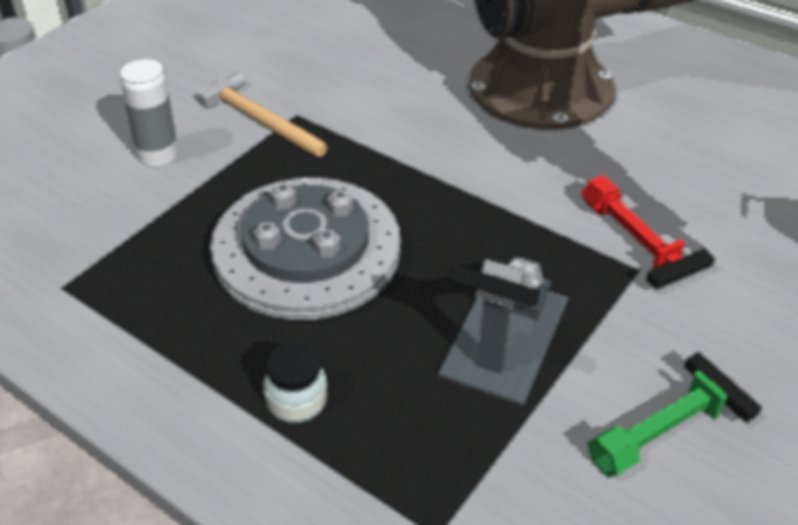

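View pics/t1.png

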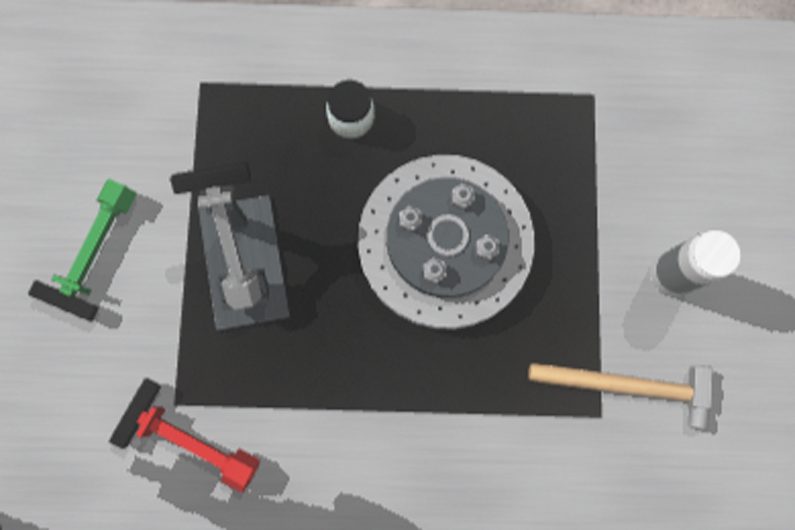

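Top view (crop scale 2.04): the steel wrench is in the cradle at full-frame px (250,173), the green look-alike at (181,198) and the red at (222,282). By the description I choose the steel one in the cradle. Nuts in full-frame px: a (353,202), b (342,176), c (367,166), d (379,191). Next is a close crop to check.

Run:
```python
import cv2,numpy as np
b=cv2.imread("pics/top0.png")
u=cv2.resize(b[140:235,215:295],(505,600),interpolation=cv2.INTER_CUBIC)
v=cv2.resize(b[155:215,330:390],(295,295),interpolation=cv2.INTER_CUBIC)
o=np.zeros((600,800,3),np.uint8);o[:,:505]=u;o[:295,505:]=v
a=cv2.imread("pics/scene0.png");o[305:600,505:]=cv2.resize(a[190:250,255:315],(295,295),interpolation=cv2.INTER_CUBIC)
cv2.imwrite("pics/c1.png",o)
```

```text
(no output)
```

View pics/c1.png

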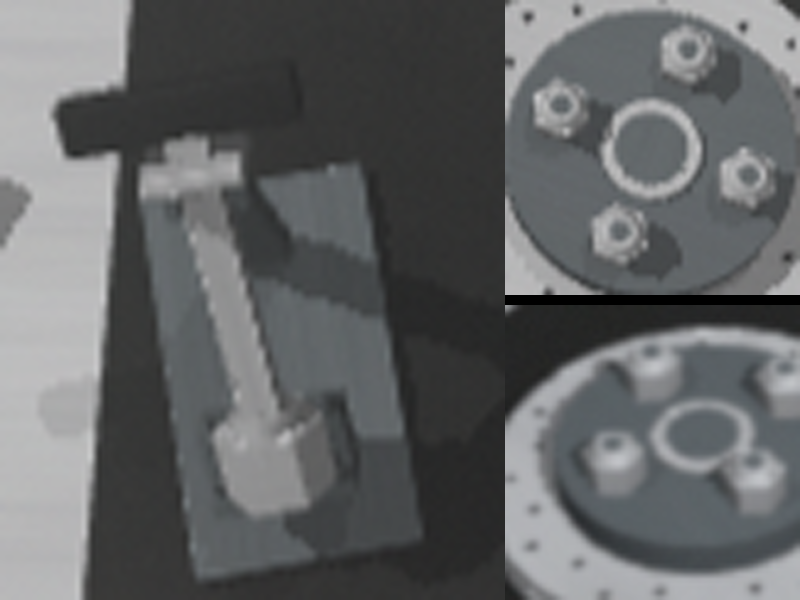

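```bash
cat > h.py <<'E'
import numpy as np, cv2
from cell import *
from scipy.optimize import least_squares
from scipy.spatial.transform import Rotation as Rot
def proj(c,P): 
    q=(c["R"]@np.atleast_2d(P).T).T+c["t"]; q=q@c["mtx"].T; return q[:,:2]/q[:,2:]
def back(c,uv,z):
    d=c["R"].T@np.linalg.inv(c["mtx"])@np.array([*uv,1.]); o=-c["R"].T@c["t"]
    return o+d*(z-o[2])/d[2]
E
python3 - <<'E'
from h import *
T=read_camera("top");S=read_camera("scene")
S1=805/380
k=lambda x,y:(x/6.314+215-.4,y/6.314+140-.4)
m=np.array([k(360,163),k(425,540),k(200,580),k(62,128),k(299,88)])
P=np.array([[95,-55,8],[-95,-55,8],[-95,55,8],[74,50,171],[74,-50,171.]])
def f(p):
    c,s=np.cos(p[2]),np.sin(p[2]);M=np.array([[c,-s,0],[s,c,0],[0,0,1]])
    return M,P@M.T+[p[0],p[1],0]
o=least_squares(lambda p:(proj(T,f(p)[1])-m).ravel(),[600,200,0.1])
print("cradle",o.x.round(3),o.fun.round(1))
n=lambda x,y:((x-505)/4.917+330-.4,y/4.917+155-.4)
for q,z in ((n(652,149),64),(n(621,231),86),(n(561,101),86),(n(688,47),86),(n(749,173),86)): print(back(T,q,z).round(1))
g=lambda x,y:((x-505)/4.917+255-.4,(y-305)/4.917+190-.4)
w=lambda x,y:(x/2.1+150-.4,y/2.1+110-.4)
for q,z in ((w(306,225),64),(w(341,196),86),(g(758,460),86),(g(614,449),86),(w(284,188),86)): print("scene",back(S,q,z).round(1))
print("bar in scene", proj(S,f(o.x)[1]).round(0).tolist())
for nme,q in (("can",(481,198)),("jar",(308,123)),("hammer",(454,259))): print(nme,back(T,q,40).round())
print(state()["t"])
E
```

```text
cradle [5.28617e+02 2.43486e+02 2.17000e-01] [ 0.3 -1.2  0.  -0.9 -0.7 -0.4  0.2  1.3  0.2  0.9]
[562.7 -57.   64. ]
[508.5 -38.1  86. ]
[584.4  -1.8  86. ]
[619.4 -75.4  86. ]
[ 544.9 -111.5   86. ]
scene [559.6 -52.5  64. ]
scene [503.4 -35.1  86. ]
scene [573.7  -0.7  86. ]
scene [614.8 -72.1  86. ]
scene [ 536.8 -109.7   86. ]
bar in scene [[357.0, 289.0], [381.0, 241.0], [419.0, 252.0], [405.0, 252.0], [364.0, 240.0]]
can [ 540. -420.   40.]
jar [759. 102.  40.]
hammer [ 358. -334.   40.]
1.1
```

The crop confirms the steel wrench with the black T-bar. Its socket is at crop (260,460) and its bar at (180,110), in the cradle at (529,243), yaw 12.4°. The disc centre is about (562,-56), yaw -19°. Moving to the approach pose above the shank.

Call:
jog_arm(
  targets=[
    {"turn": [0,0,9.6],"slide": [33,-46,0],"claw": 100},
    {"turn": [0,0,9.6],"slide": [33,-46,0],"claw": 100},
    {"turn": [0,0,9.6],"slide": [33,-46,0],"claw": 100},
    {"turn": [0,0,9.6],"slide": [33,-46,0],"claw": 100},
    {"turn": [2.15,-9.75,0],"slide": [33,-46,0],"claw": 100},
  ],
)

```text
t: 1.72
eef_pos: [441.6, 330.2, 214.6]
tcp_rot: [-3.141, 0.178, -2.923]
ft_force: [1.3, 0.8, -0.4]
opening: 0.998
grip_force: 0.0
```

Call:
jog_arm(
  targets=[
    {"turn": [2.15,-9.75,0],"slide": [33,-46,-10],"claw": 100},
    {"slide": [32,-48,-20],"claw": 100},
    {"slide": [0,0,-10],"claw": 100},
    {"claw": 100},
  ],
)

```text
validation failed for argument at $.ta...
```

Run:
```python
from h import *
s=state();print(s["t"],s["eef_pos"],s["joints"].round(2));M=Rot.from_euler("xyz",s["tcp_rot"]).as_matrix();print(M.round(3))
print("ft",s["ft_force"])
T=read_camera("top");S=read_camera("scene")
cv2.imwrite("pics/x2.png",np.hstack([cv2.resize(T["frame"][120:260,200:320],(400,467)),cv2.resize(S["frame"][190:330,330:450],(400,467))]))
```

```text
1.725 [441.60950656 330.23757082 214.56812284] [ 0.55  0.33  1.85 -0.08  0.8  -1.19]
[[-0.961 -0.216  0.173]
 [-0.213  0.976  0.038]
 [-0.177 -0.001 -0.984]]
ft [ 1.33597125  0.84661899 -0.40214   ]
```

View pics/x2.png

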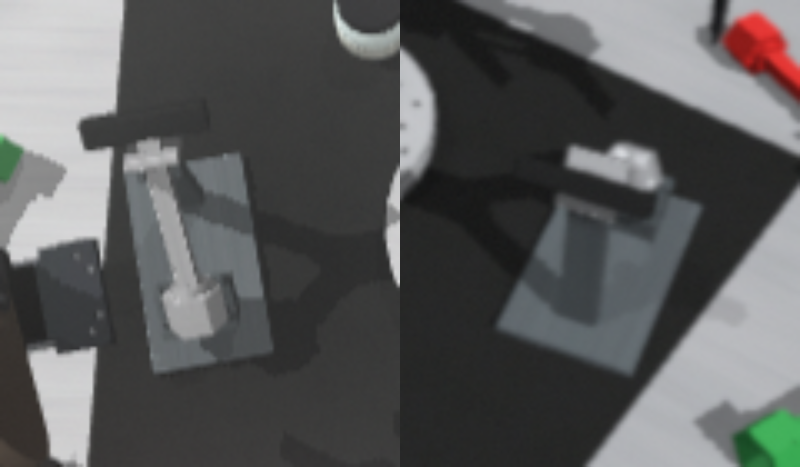

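The picture shows the shank clear, at left-panel (170,220), with the gripper still to its left; the second call was refused because every field is required. Continuing with full rows.

Call:
jog_arm(
  targets=[
    {"turn": [2.15,-9.75,0],"slide": [31,-46,0],"claw": 100},
    {"turn": [0,0,0],"slide": [31,-46,-40],"claw": 100},
    {"turn": [0,0,0],"slide": [0,0,0],"claw": 100},
  ],
)

```text
t: 2.2
eef_pos: [498.7, 241.6, 176.3]
tcp_rot: [3.142, 0.345, -2.929]
ft_force: [-0.4, 0.0, 0.1]
opening: 1.0
grip_force: 0.0
```

Run:
```python
from h import *
s=state();print(s["t"],s["eef_pos"],s["joints"].round(2));M=Rot.from_euler("xyz",s["tcp_rot"]).as_matrix();print(M.round(3))
T=read_camera("top");S=read_camera("scene")
cv2.imwrite("pics/x3.png",np.hstack([cv2.resize(T["frame"][120:260,200:320],(400,467)),cv2.resize(S["frame"][190:330,330:450],(400,467))]))
```

```text
2.2 [498.66441038 241.6378523  176.26398944] [ 0.36  0.34  2.   -0.11  0.46 -1.34]
[[-0.92  -0.211  0.33 ]
 [-0.199  0.977  0.071]
 [-0.338  0.    -0.941]]
```

View pics/x3.png

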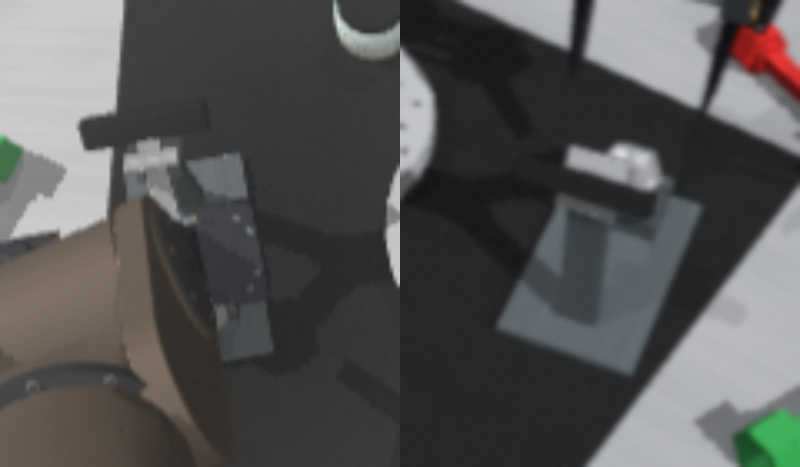

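```bash
cat > fk.py <<'E'
from h import *
J=[[1.01137,.49089,1.55886,0,1.0917,-.10563],[.55,.33,1.85,-.08,.80,-1.19],[.36,.34,2.0,-.11,.46,-1.34]]
X=[[274,561.8,214.7],[441.6,330.2,214.6],[498.7,241.6,176.3]]
def Ry(a):return Rot.from_euler("y",a).as_matrix()
def Rz(a):return Rot.from_euler("z",a).as_matrix()
def fk(p,q):
    a,h,L1,o,L2,d=p
    A=Rz(q[0]);P=A@[a,0,h];A=A@Ry(q[1]);P=P+A@[0,0,L1];A=A@Ry(q[2]);P=P+A@[o,0,L2]
    A=A@Rz(q[3])@Ry(q[4]);P=P+A@[0,0,d];A=A@Rz(q[5]);return P,A
E
python3 - <<'E'
from fk import *
s=state()
J[2]=s["joints"];X[2]=s["eef_pos"]
def f(p): return np.r_[np.concatenate([fk(p,q)[0]-x for q,x in zip(J,X)]),(p-[0,400,450,0,450,280])*.01]
o=least_squares(f,[50,400,450,0,450,280]);print(o.x.round(1),o.fun.round(1))
p=o.x
print(fk(p,J[2])[1].round(3))
np.save("p.npy",p)
# radial plane feasibility: tool th below horizontal, tcp radius r
a,h,L1,of,L2,d=p
for th in (20,30,40,45,50):
  for r in (500,600,700,800):
    row=[]
    for g in (60,90,140,200):
      t=np.radians(th); sm=np.pi/2+t
      G=np.array([r,g]); 
      tcp=G+19*np.array([np.cos(t),-np.sin(t)])
      w=tcp-d*np.array([np.cos(t),-np.sin(t)])-[a,h]
      Lf=np.hypot(of,L2);D=np.hypot(*w)
      if D>L1+Lf: row.append("far");continue
      ps=np.arctan2(of,L2) # forearm vector angle from its z
      k=np.arccos((D*D-L1**2-Lf**2)/(2*L1*Lf)); j2=np.arctan2(w[0],w[1])-np.arctan2(Lf*np.sin(k),L1+Lf*np.cos(k)); j3=k-ps
      row.append([round(v,2) for v in (j2,j3,sm-j2-j3)])
    print(th,r,row)
E
```

```text
[  607.4 -1681.9   262.4  -691.6  -485.4  -823.6] [ 54.4 -37.3  -4.2   8.1   0.9   7.9   0.  -13.6  -3.5   6.1 -20.8  -1.9
  -6.9  -9.4 -11. ]
[[ 0.214 -0.919  0.333]
 [-0.977 -0.201  0.073]
 [-0.001 -0.341 -0.94 ]]
20 500 ['far', 'far', 'far', 'far']
20 600 ['far', 'far', 'far', 'far']
20 700 ['far', 'far', 'far', 'far']
20 800 ['far', 'far', 'far', 'far']
30 500 ['far', 'far', 'far', 'far']
30 600 ['far', 'far', 'far', 'far']
30 700 ['far', 'far', 'far', 'far']
30 800 ['far', 'far', 'far', 'far']
40 500 ['far', 'far', 'far', 'far']
40 600 ['far', 'far', 'far', 'far']
40 700 ['far', 'far', 'far', 'far']
40 800 ['far', 'far', 'far', 'far']
45 500 ['far', 'far', 'far', 'far']
45 600 ['far', 'far', 'far', 'far']
45 700 ['far', 'far', 'far', 'far']
45 800 ['far', 'far', 'far', 'far']
50 500 ['far', 'far', 'far', 'far']
50 600 ['far', 'far', 'far', 'far']
50 700 ['far', 'far', 'far', 'far']
50 800 ['far', 'far', 'far', 'far']
```

```bash
sed -i 's/a,h,L1,o,L2,d=p/a,h,L1,o,L2,d,b=p/; s/\[a,0,h\]/[a,b,h]/' fk.py
python3 - <<'E'
from fk import *
s=state()
J[2]=s["joints"];X[2]=s["eef_pos"]
p0=np.array([0,400,450,0,450,280,66])
sg=np.array([.02,.02,.02,.05,.02,.02,1])
def f(p): return np.r_[np.concatenate([fk(p,q)[0]-x for q,x in zip(J,X)]),(p-p0)*sg]
o=least_squares(f,p0);print(o.x.round(1),o.fun.round(1))
p=o.x;np.save("p.npy",p)
a,h,L1,of,L2,d,b=p
for th in (20,30,40,45,50,90):
  for r in (500,600,700,800):
    row=[]
    for g in (75,140,200):
      t=np.radians(th); sm=np.pi/2+t
      tcp=np.array([np.sqrt(r*r-b*b),g])+19*np.array([np.cos(t),-np.sin(t)])
      w=tcp-d*np.array([np.cos(t),-np.sin(t)])-[a,h]
      Lf=np.hypot(of,L2);D=np.hypot(*w)
      if D>L1+Lf: row.append("far");continue
      ps=np.arctan2(of,L2)
      k=np.arccos((D*D-L1**2-Lf**2)/(2*L1*Lf)); j2=np.arctan2(w[0],w[1])-np.arctan2(Lf*np.sin(k),L1+Lf*np.cos(k)); j3=k-ps
      row.append([round(v,2) for v in (j2,j3,sm-j2-j3)])
    print(th,r,row)
E
```

```text
[ 15.1 236.  557.6  55.1 415.5 271.5  66. ] [-0.2 -0.1  1.2  0.1 -0.2 -1.5  0.1  0.2  0.4  0.3 -3.3  2.2  2.8 -0.7
 -0.2  0. ]
20 500 [[np.float64(1.08), np.float64(2.56), np.float64(-1.72)], [np.float64(0.84), np.float64(2.59), np.float64(-1.51)], [np.float64(0.59), np.float64(2.58), np.float64(-1.25)]]
20 600 [[np.float64(0.93), np.float64(2.33), np.float64(-1.34)], [np.float64(0.75), np.float64(2.35), np.float64(-1.18)], [np.float64(0.58), np.float64(2.34), np.float64(-0.99)]]
20 700 [[np.float64(0.9), np.float64(2.09), np.float64(-1.08)], [np.float64(0.76), np.float64(2.11), np.float64(-0.94)], [np.float64(0.62), np.float64(2.1), np.float64(-0.8)]]
20 800 [[np.float64(0.93), np.float64(1.84), np.float64(-0.85)], [np.float64(0.81), np.float64(1.86), np.float64(-0.75)], [np.float64(0.7), np.float64(1.85), np.float64(-0.63)]]
30 500 [[np.float64(0.9), np.float64(2.54), np.float64(-1.35)], [np.float64(0.66), np.float64(2.54), np.float64(-1.1)], [np.float64(0.42), np.float64(2.51), np.float64(-0.84)]]
30 600 [[np.float64(0.82), np.float64(2.3), np.float64(-1.02)], [np.float64(0.64), n
[... 2578 characters left out ...]

90 500 [[np.float64(0.57), np.float64(2.0), np.float64(0.58)], [np.float64(0.45), np.float64(1.96), np.float64(0.73)], [np.float64(0.36), np.float64(1.9), np.float64(0.88)]]
90 600 [[np.float64(0.67), np.float64(1.74), np.float64(0.73)], [np.float64(0.57), np.float64(1.71), np.float64(0.86)], [np.float64(0.49), np.float64(1.66), np.float64(0.99)]]
90 700 [[np.float64(0.78), np.float64(1.47), np.float64(0.89)], [np.float64(0.7), np.float64(1.43), np.float64(1.01)], [np.float64(0.64), np.float64(1.39), np.float64(1.12)]]
90 800 [[np.float64(0.92), np.float64(1.15), np.float64(1.07)], [np.float64(0.85), np.float64(1.11), np.float64(1.18)], [np.float64(0.8), np.float64(1.06), np.float64(1.28)]]
```

```bash
cat >> fk.py <<'E'
p=np.load("p.npy") if __import__("os").path.exists("p.npy") else None
lo=np.array([-3.1,-.84,.05,-1.13,.06,-2.69]);hi=np.array([3.1,2.19,2.79,4.28,2.93,2.69])
OFF=Rz(np.pi/2) # set below
def toolR(psi,th):  # tool z: heading psi, th below horizontal; tool y horizontal
    z=np.array([np.cos(th)*np.cos(psi),np.cos(th)*np.sin(psi),-np.sin(th)])
    y=np.array([-np.sin(psi),np.cos(psi),0]); return np.c_[np.cross(y,z),y,z]
def ik(P,M,q0,C):
    def f(q):
        a,B=fk(p,q); return np.r_[(a-P)/100,Rot.from_matrix(B@C@M.T).as_rotvec(),1e-3*(q-q0)]
    return least_squares(f,np.clip(q0,lo+1e-3,hi-1e-3),bounds=(lo,hi))
E
python3 - <<'E'
from fk import *
s=state();q=s["joints"];M=Rot.from_euler("xyz",s["tcp_rot"]).as_matrix()
C=fk(p,q)[1].T@M;np.save("C.npy",C);print(C.round(2))
d2=np.radians
for place in ((450,110),(420,130),(650,180),(520,110)):
  for dpsi in (-180,-150,-120,-90,90):
    qq=q;ok=[]
    seq=[((520,245,150),12.4,85),((place[0],place[1],200),12.4,85)]+[((place[0],place[1],200),12.4+dpsi*k/6,85) for k in range(1,7)]+[((*place,180),12.4+dpsi,85-10*k) for k in range(1,6)]+[((*place,140),12.4+dpsi,35),((*place,75),12.4+dpsi,35)]
    w=0
    for G,ps,th in seq:
        R=toolR(d2(ps),d2(th)); o=ik(np.array(G)+19*R[:,2],R,qq,C); w=max(w,np.abs(o.fun[:6]).max()); dq=np.abs(o.x-qq).max();ok.append(round(float(dq),2));qq=o.x
    print(place,dpsi,"err",round(w,3),"q",qq.round(2),"maxstep",max(ok))
E
```

```text
[[-0. -1. -0.]
 [ 1. -0.  0.]
 [-0. -0.  1.]]
(450, 110) -180 err 0.0 q [ 0.13  0.9   1.57 -0.07  1.62  1.52] maxstep 0.6
(450, 110) -150 err 0.0 q [ 0.29  0.89  1.62 -0.36  1.54  1.31] maxstep 0.5
(450, 110) -120 err 0.0 q [ 0.43  0.84  1.77 -0.67  1.35  1.18] maxstep 0.4
(450, 110) -90 err 0.0 q [ 0.53  0.79  1.99 -1.06  1.11  1.18] maxstep 0.3
(450, 110) 90 err 0.891 q [ 0.16  0.5   2.28 -0.3   0.06 -2.69] maxstep 0.3
(420, 130) -180 err 0.0 q [ 0.17  0.88  1.64 -0.04  1.58  1.54] maxstep 0.6
(420, 130) -150 err 0.0 q [ 0.34  0.87  1.67 -0.33  1.52  1.35] maxstep 0.5
(420, 130) -120 err 0.0 q [ 0.48  0.83  1.81 -0.63  1.35  1.22] maxstep 0.4
(420, 130) -90 err 0.0 q [ 0.59  0.79  2.01 -1.01  1.12  1.22] maxstep 0.3
(420, 130) 90 err 0.88 q [ 0.21  0.48  2.32 -0.26  0.06 -2.69] maxstep 0.3
(650, 180) -180 err 0.0 q [ 0.18  1.17  0.85 -0.03  2.08  1.54] maxstep 0.57
(650, 180) -150 err 0.0 q [ 0.3   1.14  0.92 -0.38  1.96  1.16] maxstep 0.48
(650, 180) -120 err 0.0 q [ 0.4   1.06  1.15 -0.67  1.66  0.91] maxstep 0.38
(650, 180) -90 err 0.0 q [ 0.47  0.95  1.44 -0.97  1.29  0.81] maxstep 0.3
(650, 180) 90 err 0.821 q [ 0.16  0.72  1.6   0.18  0.76 -2.69] maxstep 0.3
(520, 110) -180 err 0.0 q [ 0.12  0.97  1.37 -0.08  1.76  1.5 ] maxstep 0.59
(520, 110) -150 err 0.0 q [ 0.26  0.95  1.43 -0.39  1.65  1.25] maxstep 0.49
(520, 110) -120 err 0.0 q [ 0.38  0.89  1.6  -0.69  1.43  1.08] maxstep 0.39
(520, 110) -90 err 0.0 q [ 0.46  0.82  1.84 -1.06  1.14  1.06] maxstep 0.29
(520, 110) 90 err 0.891 q [ 0.14  0.55  2.17 -0.28  0.06 -2.69] maxstep 0.47
```

Call:
jog_arm(
  targets=[
    {"turn": [-1.6,7.3,0],"slide": [5,1,-10],"claw": 100},
    {"turn": [-1.6,7.3,0],"slide": [5,1,-15],"claw": 100},
    {"turn": [0,0,0],"slide": [0,0,0],"claw": 100},
    {"turn": [0,0,0],"slide": [0,0,0],"claw": 100},
  ],
)

```text
t: 2.8
eef_pos: [507.6, 246.6, 153.5]
tcp_rot: [3.141, 0.089, -2.924]
ft_force: [-0.4, 0.0, 0.2]
opening: 0.997
grip_force: 0.0
```

Call:
jog_arm(
  targets=[
    {"turn": [0,0,0],"slide": [6,-6,-16],"claw": 100},
    {"turn": [0,0,0],"slide": [1,0,-30],"claw": 100},
    {"turn": [0,0,0],"slide": [1,0,-30],"claw": 100},
    {"turn": [0,0,0],"slide": [0,0,0],"claw": 100},
  ],
)

```text
t: 3.3
eef_pos: [515.1, 239.1, 75.2]
tcp_rot: [-3.142, 0.084, -2.925]
ft_force: [0.2, 0.0, 0.5]
opening: 0.999
grip_force: 0.0
```

Run:
```python
from h import *
s=state();print(s["t"],s["eef_pos"],s["ft_force"])
T=read_camera("top");S=read_camera("scene")
cv2.imwrite("pics/x4.png",np.hstack([cv2.resize(T["frame"][120:260,200:320],(400,467)),cv2.resize(S["frame"][190:330,330:450],(400,467))]))
```

```text
3.3 [515.12663695 239.07932931  75.22303431] [0.24689433 0.0081595  0.45443875]
```

View pics/x4.png

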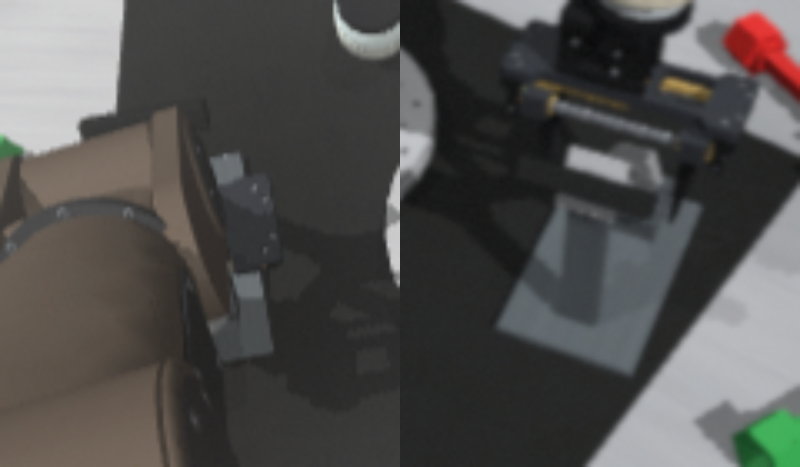

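The fingers straddle the shank: right panel shows one at (685,190) and the other behind the bar near (520,160). Closing.

Call:
jog_arm(
  targets=[
    {"turn": [0,0,0],"slide": [0,0,0],"claw": 0},
    {"turn": [0,0,0],"slide": [0,0,0],"claw": 0},
    {"turn": [0,0,0],"slide": [0,0,0],"claw": 0},
    {"turn": [0,0,0],"slide": [0,0,0],"claw": 0},
    {"turn": [0,0,0],"slide": [0,0,0],"claw": 0},
  ],
)

```text
t: 4.03
eef_pos: [516.3, 239.8, 77.2]
tcp_rot: [3.141, 0.088, -2.925]
ft_force: [0.2, 0.3, 1.2]
opening: 0.529
grip_force: 0.0
```

Call:
jog_arm(
  targets=[
    {"turn": [0,0,0],"slide": [0,0,0],"claw": 0},
    {"turn": [0,0,0],"slide": [0,0,0],"claw": 0},
    {"turn": [0,0,0],"slide": [0,0,0],"claw": 0},
    {"turn": [0,0,0],"slide": [0,0,0],"claw": 0},
  ],
)

```text
t: 4.53
eef_pos: [516.3, 239.9, 77.1]
tcp_rot: [3.141, 0.088, -2.926]
ft_force: [-1.6, 1.8, -0.3]
opening: 0.192
grip_force: 30.0
```

Call:
jog_arm(
  targets=[
    {"turn": [0,0,0],"slide": [-17,-3.7,20.5],"claw": 0},
    {"turn": [0,0,0],"slide": [-17,-3.7,20.5],"claw": 0},
    {"turn": [0,0,0],"slide": [-17,-3.7,20.5],"claw": 0},
    {"turn": [0,0,0],"slide": [0,-10,22],"claw": 0},
    {"turn": [0,0,0],"slide": [0,-10,22],"claw": 0},
  ],
)

```text
t: 5.15
eef_pos: [464.6, 208.2, 182.8]
tcp_rot: [3.141, 0.086, -2.925]
ft_force: [-0.0, -0.6, -4.4]
opening: 0.186
grip_force: 30.0
```

Run:
```python
from h import *
s=state();print(s["t"],s["eef_pos"],s["ft_force"],s["opening"],s["grip_force"])
T=read_camera("top");S=read_camera("scene")
cv2.imwrite("pics/x5.png",np.hstack([cv2.resize(T["frame"][120:260,200:320],(400,467)),cv2.resize(S["frame"][150:290,310:430],(400,467))]))
```

```text
5.15 [464.56299506 208.22410186 182.83569035] [-2.12790132e-03 -6.40352493e-01 -4.36840467e+00] 0.18631082019830947 29.99701827764511
```

View pics/x5.png

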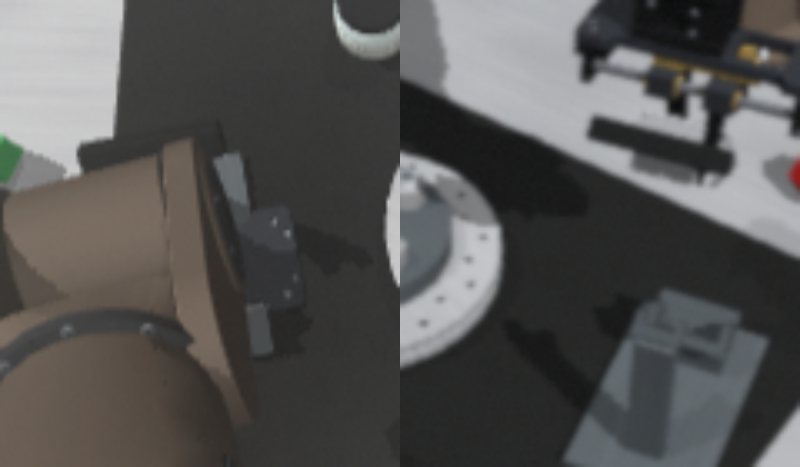

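The wrench is out of the cradle and held (right panel: bar at (660,145), cradle empty at (680,330)); measured weight is 4.4 N. Now I turn it half round while moving to the standing place.

Call:
jog_arm(
  targets=[
    {"turn": [0,0,-10.6],"slide": [-4,-14,4],"claw": 0},
    {"turn": [0,0,-10.6],"slide": [-4,-14,4],"claw": 0},
    {"turn": [0,0,-10.6],"slide": [-4,-14,4],"claw": 0},
    {"turn": [0,0,-10.6],"slide": [-4,-14,4],"claw": 0},
    {"turn": [0,0,-10.6],"slide": [-4,-14,4],"claw": 0},
  ],
)

```text
t: 5.88
eef_pos: [444.7, 138.4, 201.5]
tcp_rot: [-3.141, 0.086, 2.427]
ft_force: [-0.4, 0.6, -4.6]
opening: 0.185
grip_force: 30.0
```

Call:
jog_arm(
  targets=[
    {"turn": [0,0,-10.6],"slide": [-4,-10,0],"claw": 0},
    {"turn": [0,0,-10.6],"slide": [-4,-10,0],"claw": 0},
    {"turn": [0,0,-10.6],"slide": [-4,-10,0],"claw": 0},
    {"turn": [0,0,-10.6],"slide": [-4,-10,0],"claw": 0},
    {"turn": [0,0,-10.6],"slide": [-4,-8,0],"claw": 0},
  ],
)

```text
t: 6.5
eef_pos: [424.8, 90.6, 201.4]
tcp_rot: [-3.141, 0.088, 1.502]
ft_force: [0.5, 0.5, -5.8]
opening: 0.187
grip_force: 30.0
```

Call:
jog_arm(
  targets=[
    {"turn": [0,0,-10.6],"slide": [0,0,0],"claw": 0},
    {"turn": [0,0,-10.6],"slide": [0,0,0],"claw": 0},
    {"turn": [0,0,-10.6],"slide": [0,0,0],"claw": 0},
    {"turn": [0,0,-10.6],"slide": [0,0,0],"claw": 0},
    {"turn": [0,0,-10.6],"slide": [0,0,0],"claw": 0},
  ],
)

```text
t: 7.12
eef_pos: [425.1, 90.9, 201.4]
tcp_rot: [-3.141, 0.089, 0.577]
ft_force: [0.3, -0.1, -4.9]
opening: 0.185
grip_force: 30.0
```

Call:
jog_arm(
  targets=[
    {"turn": [0,0,-10.6],"slide": [0,0,0],"claw": 0},
    {"turn": [0,0,-10.6],"slide": [0,0,0],"claw": 0},
    {"turn": [0,0,0],"slide": [0,0,0],"claw": 0},
  ],
)

```text
t: 7.5
eef_pos: [425.2, 90.6, 201.6]
tcp_rot: [3.141, 0.089, 0.214]
ft_force: [0.6, 0.4, -4.9]
opening: 0.186
grip_force: 30.0
```

Run:
```python
from h import *
s=state();M=Rot.from_euler("xyz",s["tcp_rot"]).as_matrix()
print(s["t"],s["eef_pos"],s["joints"].round(2),s["ft_force"].round(1),s["moment"].round(2));print(M.round(3))
```

```text
7.5 [425.15178643  90.64011914 201.63235352] [ 0.07  0.27  1.97 -0.02  0.99  1.43] [ 0.6  0.4 -4.9] [-0.   -0.04  0.02]
[[ 0.973  0.212 -0.087]
 [ 0.211 -0.977 -0.019]
 [-0.089  0.    -0.996]]
```

Call:
jog_arm(
  targets=[
    {"turn": [-2.12,9.77,0],"slide": [0,0,0],"claw": 0},
    {"turn": [-2.12,9.77,0],"slide": [0,0,0],"claw": 0},
    {"turn": [-2.12,9.77,0],"slide": [0,0,0],"claw": 0},
    {"turn": [-2.12,9.77,0],"slide": [0,0,0],"claw": 0},
    {"turn": [-2.12,9.77,0],"slide": [0,0,-10],"claw": 0},
  ],
)

```text
t: 8.12
eef_pos: [426.1, 90.9, 192.0]
tcp_rot: [-3.138, 0.963, 0.22]
ft_force: [0.1, 0.3, -5.5]
opening: 0.182
grip_force: 30.0
```

Call:
jog_arm(
  targets=[
    {"turn": [0,0,0],"slide": [0,0,-40],"claw": 0},
    {"turn": [0,0,0],"slide": [0,0,-40],"claw": 0},
    {"turn": [0,0,0],"slide": [0,0,0],"claw": 0},
    {"turn": [0,0,0],"slide": [0,0,0],"claw": 0},
  ],
)

```text
t: 8.62
eef_pos: [425.7, 90.8, 113.4]
tcp_rot: [-3.141, 0.959, 0.215]
ft_force: [-0.3, -0.1, -4.2]
opening: 0.185
grip_force: 30.0
```

Run:
```python
from h import *
s=state();M=Rot.from_euler("xyz",s["tcp_rot"]).as_matrix()
print(s["t"],s["eef_pos"],s["joints"].round(2),s["ft_force"].round(1),s["moment"].round(2));print(M.round(3))
T=read_camera("top");S=read_camera("scene")
G=s["eef_pos"]-19*M[:,2];print(G)
uv=proj(S,[G,G+[0,0,116],G-[0,0,72]]).round(0);print(uv); uT=proj(T,[G]).round()[0];print(uT)
c=uv[0].astype(int);f=S["frame"][max(c[1]-70,0):c[1]+70,c[0]-60:c[0]+60];print(max(c[1]-70,0),c[0]-60)
cT=uT.astype(int)
cv2.imwrite("pics/x6.png",np.hstack([cv2.resize(f,(500,int(f.shape[0]*500/120))),np.zeros((int(f.shape[0]*500/120),1,3),np.uint8)]))
```

```text
8.625 [425.73710625  90.77179123 113.37518787] [ 0.11  0.79  1.63 -0.09  1.67  1.5 ] [-0.3 -0.1 -4.2] [ 0.15 -1.02  0.  ]
[[ 0.561  0.213 -0.8  ]
 [ 0.123 -0.977 -0.175]
 [-0.819 -0.    -0.574]]
[440.93324631  94.08813322 124.28752964]
[[362. 199.]
 [364. 165.]
 [361. 218.]]
[305. 222.]
129 302
```

View pics/x6.png

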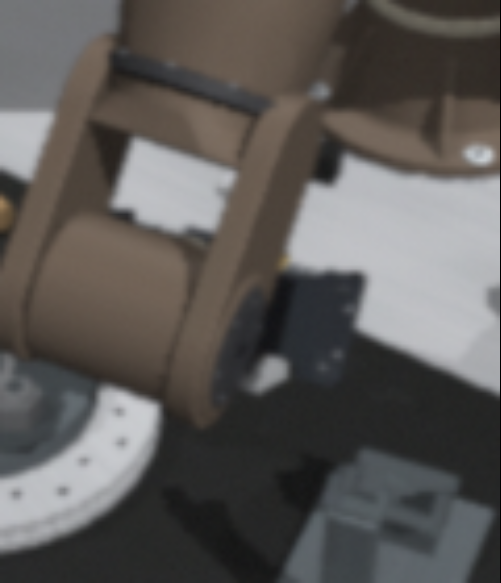

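The wrist hides most of the wrench; the socket shows at (265,370) and clears the disc. Lowering to contact.

Call:
jog_arm(
  targets=[
    {"turn": [0,0,0],"slide": [0,0,-25],"claw": 0},
    {"turn": [0,0,0],"slide": [0,0,-18],"claw": 0},
    {"turn": [0,0,0],"slide": [0,0,-4],"claw": 0},
    {"turn": [0,0,0],"slide": [0,0,0],"claw": 0},
  ],
)

```text
t: 9.22
eef_pos: [425.4, 90.7, 65.9]
tcp_rot: [3.14, 0.96, 0.212]
ft_force: [-0.7, -0.2, -4.1]
opening: 0.188
grip_force: 30.0
```

Call:
jog_arm(
  targets=[
    {"turn": [0,0,0],"slide": [0,0,-3],"claw": 0},
    {"turn": [0,0,0],"slide": [0,0,0],"claw": 0},
  ],
)

```text
t: 9.48
eef_pos: [425.4, 90.6, 62.8]
tcp_rot: [3.14, 0.96, 0.212]
ft_force: [-0.4, -0.1, -4.8]
opening: 0.188
grip_force: 30.0
```

Call:
jog_arm(
  targets=[
    {"turn": [0,0,0],"slide": [0,0,-2],"claw": 0},
    {"turn": [0,0,0],"slide": [0,0,0],"claw": 0},
  ],
)

```text
t: 9.72
eef_pos: [425.3, 90.6, 60.9]
tcp_rot: [3.14, 0.96, 0.212]
ft_force: [0.9, 0.4, -2.1]
opening: 0.187
grip_force: 30.0
```

Call:
jog_arm(
  targets=[
    {"turn": [0,0,0],"slide": [0,0,-2],"claw": 0},
    {"turn": [0,0,0],"slide": [0,0,0],"claw": 0},
  ],
)

```text
t: 9.98
eef_pos: [425.4, 90.5, 60.8]
tcp_rot: [3.139, 0.962, 0.212]
ft_force: [3.9, -0.5, 17.3]
opening: 0.19
grip_force: 30.0
```

Call:
jog_arm(
  targets=[
    {"turn": [0,0,0],"slide": [0,0,1.3],"claw": 0},
    {"turn": [0,0,0],"slide": [0,0,0],"claw": 70},
    {"turn": [0,0,0],"slide": [0,0,0],"claw": 70},
    {"turn": [0,0,0],"slide": [0,0,0],"claw": 70},
    {"turn": [0,0,0],"slide": [0,0,0],"claw": 70},
  ],
)

```text
t: 10.6
eef_pos: [425.3, 90.6, 59.8]
tcp_rot: [3.14, 0.96, 0.212]
ft_force: [-0.3, -0.5, -0.2]
opening: 0.554
grip_force: 0.0
```

Call:
jog_arm(
  targets=[
    {"turn": [0,0,0],"slide": [0,0,0],"claw": 70},
    {"turn": [0,0,0],"slide": [8,1.75,5.74],"claw": 100},
    {"turn": [0,0,0],"slide": [32,7,23],"claw": 100},
    {"turn": [0,0,0],"slide": [40,8.7,28.7],"claw": 100},
    {"turn": [0,0,0],"slide": [40,8.7,28.7],"claw": 100},
  ],
)

```text
t: 11.22
eef_pos: [546.8, 117.1, 147.7]
tcp_rot: [3.14, 0.96, 0.212]
ft_force: [0.2, -0.1, -0.6]
opening: 0.991
grip_force: 0.0
```

Run:
```python
from h import *
s=state()
print(s["t"],s["eef_pos"],s["joints"].round(2),s["ft_force"].round(1))
T=read_camera("top");S=read_camera("scene")
for c in ("top","scene"): print(c,[(np.round(d["xy"]).tolist(),round(d["conf"],2)) for d in look_for("wrench_bar",c)])
print(proj(T,[[440.5,94,0],[440.5,94,188]]).round(),proj(S,[[440.5,94,0],[440.5,94,188]]).round())
cv2.imwrite("pics/x7.png",np.hstack([cv2.resize(T["frame"][140:280,240:360],(400,467)),cv2.resize(S["frame"][100:240,300:420],(400,467))]))
```

```text
11.225 [546.75658562 117.14992655 147.68234633] [ 0.13  0.9   1.25 -0.08  1.95  1.49] [ 0.2 -0.1 -0.6]
top [([303.0, 220.0], 0.84), ([260.0, 296.0], 0.52)]
scene [([463.0, 225.0], 0.89), ([472.0, 307.0], 0.62), ([368.0, 188.0], 0.55)]
[[307. 228.]
 [303. 219.]] [[360. 231.]
 [363. 180.]]
```

View pics/x7.png

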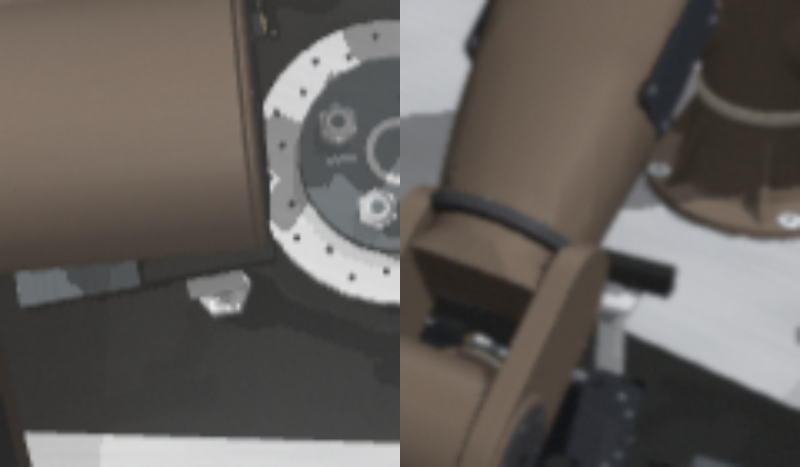

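The wrench stands by itself: left panel shows the shank top and collar at (220,290), right panel shows it at (615,310). Moving over the bar with the tool turned down.

Call:
jog_arm(
  targets=[
    {"turn": [2.0,-9.1,0],"slide": [10,2,25],"claw": 100},
    {"turn": [2.0,-9.1,0],"slide": [5,1,25],"claw": 100},
    {"turn": [2.0,-9.1,0],"slide": [0,0,25],"claw": 100},
    {"turn": [2.0,-9.1,0],"slide": [0,0,25],"claw": 100},
    {"turn": [2.0,-9.1,0],"slide": [-10,0,15],"claw": 100},
  ],
)

```text
t: 12.05
eef_pos: [549.8, 119.6, 261.7]
tcp_rot: [-3.14, 0.142, 0.214]
ft_force: [0.0, 0.5, 0.0]
opening: 1.003
grip_force: 0.0
```

Call:
jog_arm(
  targets=[
    {"turn": [1.8,-8.0,0],"slide": [-20,0,0],"claw": 100},
    {"turn": [0,0,10],"slide": [-20,-4,0],"claw": 100},
    {"turn": [0,0,10],"slide": [-20,-4,0],"claw": 100},
    {"turn": [0,0,10],"slide": [-20,-4,0],"claw": 100},
    {"turn": [0,0,10],"slide": [-20,-4,0],"claw": 100},
  ],
)

```text
t: 12.68
eef_pos: [448.4, 103.5, 260.2]
tcp_rot: [-3.138, 0.005, 0.918]
ft_force: [0.1, -0.1, 0.5]
opening: 0.998
grip_force: 0.0
```

Call:
jog_arm(
  targets=[
    {"turn": [0,0,10],"slide": [-10,-4,0],"claw": 100},
    {"turn": [0,0,10],"slide": [0,-3,0],"claw": 100},
    {"turn": [0,0,10],"slide": [0,0,0],"claw": 100},
    {"turn": [0,0,10],"slide": [0,0,0],"claw": 100},
    {"turn": [0,0,10],"slide": [0,0,0],"claw": 100},
  ],
)

```text
t: 13.3
eef_pos: [439.0, 96.6, 260.2]
tcp_rot: [-3.137, 0.004, 1.79]
ft_force: [-0.5, -0.0, -0.3]
opening: 0.998
grip_force: 0.0
```

Run:
```python
from h import *
s=state();M=Rot.from_euler("xyz",s["tcp_rot"]).as_matrix()
print(s["t"],s["eef_pos"],s["joints"].round(2),s["ft_force"].round(1));print(M.round(3))
z=M[:,2];print("tilt fix deg",np.degrees(np.cross(z,[0,0,-1])),"yaw y",np.degrees(np.arctan2(M[1,1],M[0,1])))
```

```text
13.3 [439.00832319  96.63282147 260.19990577] [ 0.07  0.19  1.9  -0.    1.06 -0.15] [-0.5 -0.  -0.3]
[[-0.218  0.976 -0.004]
 [ 0.976  0.218 -0.005]
 [-0.004 -0.005 -1.   ]]
tilt fix deg [ 0.25978197 -0.21171479  0.        ] yaw y 12.585557850077898
```

Call:
jog_arm(
  targets=[
    {"turn": [0.26,-0.21,0],"slide": [1.5,-2.5,-30],"claw": 100},
    {"turn": [0,0,0],"slide": [0,0,-40],"claw": 70},
    {"turn": [0,0,0],"slide": [0,0,-20],"claw": 50},
    {"turn": [0,0,0],"slide": [0,0,-2.5],"claw": 30},
    {"turn": [0,0,0],"slide": [0,0,0],"claw": 0},
  ],
)

```text
t: 13.92
eef_pos: [441.5, 94.3, 168.9]
tcp_rot: [3.14, 0.0, 1.785]
ft_force: [-0.3, 0.4, 0.6]
opening: 0.632
grip_force: 0.0
```

Call:
jog_arm(
  targets=[
    {"turn": [0,0,0],"slide": [0,0,0],"claw": 0},
    {"turn": [0,0,0],"slide": [0,0,0],"claw": 0},
    {"turn": [0,0,0],"slide": [0,0,0],"claw": 0},
    {"turn": [0,0,0],"slide": [0,0,0],"claw": 0},
    {"turn": [0,0,0],"slide": [0,0,0],"claw": 0},
  ],
)

```text
t: 14.55
eef_pos: [441.9, 94.3, 168.6]
tcp_rot: [3.139, 0.0, 1.785]
ft_force: [-0.4, 0.2, 1.3]
opening: 0.189
grip_force: 30.0
```

Call:
jog_arm(
  targets=[
    {"turn": [0,0,0],"slide": [0,0,0],"claw": 24},
    {"turn": [0,0,0],"slide": [0,0,-2],"claw": 24},
    {"turn": [0,0,0],"slide": [0,0,0],"claw": 0},
    {"turn": [0,0,0],"slide": [0,0,0],"claw": 0},
    {"turn": [0,0,0],"slide": [0,0,0],"claw": 0},
  ],
)

```text
t: 15.18
eef_pos: [442.0, 94.3, 167.3]
tcp_rot: [3.139, 0.0, 1.785]
ft_force: [-2.5, 0.0, 11.6]
opening: 0.193
grip_force: 31.8
```

```bash
cat > st.py <<'E'
from h import *
def st():
    s=state();M=Rot.from_euler("xyz",s["tcp_rot"]).as_matrix();z=M[:,2]
    print("t",round(s["t"],2),"pos",s["eef_pos"].round(1),"F",s["ft_force"].round(1),"M",s["moment"].round(2),"open",round(s["opening"],3),"yaw",round(np.degrees(np.arctan2(M[1,1],M[0,1])),1),"j6",s["joints"][5].round(2),"tilt",np.degrees(np.cross(z,[0,0,-1])).round(2)[:2])
if __name__=="__main__": st()
E
python3 st.py
python3 - <<'E'
from h import *
T=cv2.imread("pics/top0.png");import json
# refine disc centre: bright ring outline in both pictures
from cell import *
for c in ("top",):
    r=read_camera(c)
    g=cv2.cvtColor(cv2.imread(f"pics/{c}0.png"),cv2.COLOR_BGR2GRAY).astype(float)
    g=cv2.GaussianBlur(g,(0,0),.8)
    th=np.linspace(0,2*np.pi,120,endpoint=False)
    def sc(p,R,z):
        P=lambda k:proj(r,np.c_[p[0]+k*np.cos(th),p[1]+k*np.sin(th),np.full(120,z)]).astype(np.float32)
        s=lambda k:cv2.remap(g.astype(np.float32),P(k)[:,0].copy(),P(k)[:,1].copy(),cv2.INTER_LINEAR).ravel()
        return np.clip(np.abs(s(R-3)-s(R+3)),0,60).sum()
    for R,z in ((130,36),(88,60)):
        b=max((sc((x,y),R,z),x,y) for x in np.arange(550,576,.5) for y in np.arange(-68,-44,.5));print(c,R,b)
E
```

```text
t 15.18 pos [442.   94.3 167.3] F [-2.5  0.  11.6] M [-0.22  0.82 -0.02] open 0.193 yaw 12.3 j6 -0.15 tilt [-0.01  0.17]
top 130 (np.float32(7188.348), np.float64(561.0), np.float64(-57.5))
top 88 (np.float32(4643.0146), np.float64(560.5), np.float64(-56.0))
```

Call:
jog_arm(
  targets=[
    {"turn": [0,0,0],"slide": [0,0,54],"claw": 0},
    {"turn": [0,0,0],"slide": [0,0,54],"claw": 0},
    {"turn": [0,0,8.6],"slide": [22,-44,0],"claw": 0},
    {"turn": [0,0,8.6],"slide": [22,-44,0],"claw": 0},
    {"turn": [0,0,8.6],"slide": [22,-44,0],"claw": 0},
  ],
)

```text
t: 15.85
eef_pos: [507.9, -39.0, 274.0]
tcp_rot: [3.14, -0.001, 2.24]
ft_force: [-0.1, 0.5, -4.9]
opening: 0.19
grip_force: 33.3
```

Call:
jog_arm(
  targets=[
    {"turn": [0,0,0],"slide": [0,0,-15],"claw": 0},
    {"turn": [0,0,0],"slide": [0,0,0],"claw": 0},
  ],
)

```text
t: 16.1
eef_pos: [506.7, -37.5, 257.8]
tcp_rot: [-3.141, -0.003, 2.233]
ft_force: [-0.4, 0.5, -5.9]
opening: 0.188
grip_force: 30.0
```

Run:
```python
from st import *
st()
T=read_camera("top");S=read_camera("scene")
p=state()["eef_pos"];print(proj(T,[p-[0,0,167]]).round(),proj(S,[p-[0,0,167]]).round())
cv2.imwrite("pics/x8.png",np.hstack([cv2.resize(T["frame"][130:250,310:400],(400,533)),cv2.resize(S["frame"][150:270,255:345],(400,533))]))
```

```text
t 16.1 pos [506.7 -37.5 257.8] F [-0.4  0.5 -5.9] M [-0.04  0.04  0.04] open 0.188 yaw 38.0 j6 -0.87 tilt [-0.12 -0.13]
[[353. 202.]] [[311. 202.]]
```

View pics/x8.png

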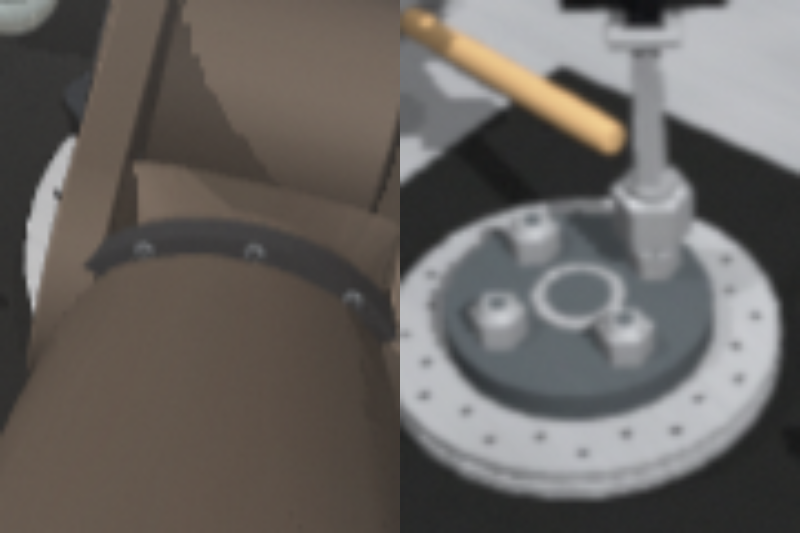

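Right panel: the socket at (653,220) sits over nut_a at (657,250), and the wrench is upright. Lowering.

Call:
jog_arm(
  targets=[
    {"turn": [0,0,0],"slide": [0.5,0,-8],"claw": 0},
    {"turn": [0,0,0],"slide": [0.5,0,-8],"claw": 0},
    {"turn": [0,0,0],"slide": [0,0,-6],"claw": 0},
    {"turn": [0,0,0],"slide": [0,0,0],"claw": 0},
  ],
)

```text
t: 16.7
eef_pos: [508.2, -37.5, 236.8]
tcp_rot: [3.141, -0.001, 2.235]
ft_force: [-2.1, -1.2, -4.6]
opening: 0.192
grip_force: 33.1
```

```bash
python3 st.py
```

```text
t 16.7 pos [508.2 -37.5 236.8] F [-2.1 -1.2 -4.6] M [-0.43  0.57  0.  ] open 0.192 yaw 38.1 j6 -0.87 tilt [-0.07  0.01]
```

Call:
jog_arm(
  targets=[
    {"turn": [0,0,0],"slide": [-0.7,-0.4,-6],"claw": 0},
    {"turn": [0,0,-7.5],"slide": [0,0,0],"claw": 0},
    {"turn": [0,0,-7.5],"slide": [0,0,0],"claw": 0},
    {"turn": [0,0,-7.5],"slide": [0,0,0],"claw": 0},
    {"turn": [0,0,-7.5],"slide": [0,0,0],"claw": 0},
  ],
)

```text
t: 17.32
eef_pos: [507.6, -38.1, 230.8]
tcp_rot: [3.141, -0.0, 1.708]
ft_force: [-1.2, -1.2, -6.3]
opening: 0.188
grip_force: 32.2
```

```bash
python3 st.py
```

```text
t 17.32 pos [507.6 -38.1 230.8] F [-1.2 -1.2 -6.3] M [-0.59  0.88  0.12] open 0.188 yaw 7.8 j6 -0.34 tilt [-0.    0.02]
```

Call:
jog_arm(
  targets=[
    {"turn": [0,0,0],"slide": [0,0,0],"claw": 0},
    {"turn": [0,0,0],"slide": [0,0,36],"claw": 0},
    {"turn": [0,0,10],"slide": [36.5,-12.8,0],"claw": 0},
    {"turn": [0,0,10],"slide": [36.5,-12.8,0],"claw": 0},
    {"turn": [0,0,10],"slide": [36.5,-12.8,0],"claw": 0},
  ],
)

```text
t: 17.95
eef_pos: [619.2, -76.7, 267.6]
tcp_rot: [3.138, 0.001, 2.244]
ft_force: [-0.2, 0.0, -4.9]
opening: 0.191
grip_force: 30.0
```

Call:
jog_arm(
  targets=[
    {"turn": [0,0,0],"slide": [0,0,-11],"claw": 0},
    {"turn": [0,0,0],"slide": [0,0,-8],"claw": 0},
    {"turn": [0,0,0],"slide": [0,0,-8],"claw": 0},
    {"turn": [0,0,0],"slide": [0,0,0],"claw": 0},
  ],
)

```text
t: 18.45
eef_pos: [616.8, -76.3, 240.9]
tcp_rot: [3.14, 0.0, 2.236]
ft_force: [-0.9, 0.1, -4.5]
opening: 0.189
grip_force: 33.0
```

```bash
python3 st.py
```

```text
t 18.45 pos [616.8 -76.3 240.9] F [-0.9  0.1 -4.5] M [-0.31  0.32 -0.04] open 0.189 yaw 38.1 j6 -0.9 tilt [-0.04  0.1 ]
```

Call:
jog_arm(
  targets=[
    {"turn": [0,0,0],"slide": [0,0,-10],"claw": 0},
    {"turn": [0,0,-7.5],"slide": [0,0,0],"claw": 0},
    {"turn": [0,0,-7.5],"slide": [0,0,0],"claw": 0},
    {"turn": [0,0,-7.5],"slide": [0,0,0],"claw": 0},
    {"turn": [0,0,-7.5],"slide": [0,0,0],"claw": 0},
  ],
)

```text
t: 19.08
eef_pos: [616.8, -76.6, 229.4]
tcp_rot: [-3.141, 0.0, 1.708]
ft_force: [-2.5, -2.3, -2.6]
opening: 0.19
grip_force: 32.1
```

```bash
python3 st.py
```

```text
t 19.07 pos [616.8 -76.6 229.4] F [-2.5 -2.3 -2.6] M [-0.84  0.95  0.13] open 0.19 yaw 7.8 j6 -0.37 tilt [ 0.01 -0.02]
```

Call:
jog_arm(
  targets=[
    {"turn": [0,0,0],"slide": [0,0,0],"claw": 0},
    {"turn": [0,0,0],"slide": [0,0,37],"claw": 0},
    {"turn": [0,0,10],"slide": [-18,37,0],"claw": 0},
    {"turn": [0,0,10],"slide": [-18,36.7,0],"claw": 0},
    {"turn": [0,0,10],"slide": [0,0,0],"claw": 0},
  ],
)

```text
t: 19.7
eef_pos: [580.7, -0.3, 267.5]
tcp_rot: [3.138, -0.0, 2.247]
ft_force: [-0.3, -0.2, -4.2]
opening: 0.189
grip_force: 30.0
```

Call:
jog_arm(
  targets=[
    {"turn": [0,0,0],"slide": [0,0,-11],"claw": 0},
    {"turn": [0,0,0],"slide": [0,0,-8],"claw": 0},
    {"turn": [0,0,0],"slide": [0,0,-8],"claw": 0},
    {"turn": [0,0,0],"slide": [0,0,0],"claw": 0},
  ],
)

```text
t: 20.2
eef_pos: [581.3, -3.1, 239.3]
tcp_rot: [3.141, -0.001, 2.234]
ft_force: [-0.7, -0.4, -5.2]
opening: 0.189
grip_force: 30.0
```

```bash
python3 st.py
```

```text
t 20.2 pos [581.3  -3.1 239.3] F [-0.7 -0.4 -5.2] M [-0.12  0.4   0.03] open 0.189 yaw 38.0 j6 -0.78 tilt [-0.08  0.  ]
```

Then straight to d: 37 up, over by about (-38, -110).

Call:
jog_arm(
  targets=[
    {"turn": [0,0,0],"slide": [0,0,-9],"claw": 0},
    {"turn": [0,0,-7.5],"slide": [0,0,0],"claw": 0},
    {"turn": [0,0,-7.5],"slide": [0,0,0],"claw": 0},
    {"turn": [0,0,-7.5],"slide": [0,0,0],"claw": 0},
    {"turn": [0,0,-7.5],"slide": [0,0,0],"claw": 0},
  ],
)

```text
t: 20.82
eef_pos: [580.8, -2.9, 230.5]
tcp_rot: [-3.141, -0.0, 1.707]
ft_force: [-3.8, -0.8, -6.4]
opening: 0.193
grip_force: 30.0
```

```bash
python3 st.py
```

```text
t 20.82 pos [580.8  -2.9 230.5] F [-3.8 -0.8 -6.4] M [-0.34  1.1   0.16] open 0.193 yaw 7.8 j6 -0.25 tilt [ 0.   -0.04]
```

Call:
jog_arm(
  targets=[
    {"turn": [0,0,0],"slide": [0,0,0],"claw": 0},
    {"turn": [0,0,0],"slide": [0,0,36],"claw": 0},
    {"turn": [0,0,10],"slide": [-13,-36.5,0],"claw": 0},
    {"turn": [0,0,10],"slide": [-13,-36.5,0],"claw": 0},
    {"turn": [0,0,10],"slide": [-12.5,-36.5,0],"claw": 0},
  ],
)

```text
t: 21.45
eef_pos: [543.3, -113.4, 267.9]
tcp_rot: [3.138, 0.002, 2.244]
ft_force: [0.2, 0.3, -4.9]
opening: 0.187
grip_force: 30.9
```

Call:
jog_arm(
  targets=[
    {"turn": [0,0,0],"slide": [0,0,-11],"claw": 0},
    {"turn": [0,0,0],"slide": [0,0,-8],"claw": 0},
    {"turn": [0,0,0],"slide": [0,0,-8],"claw": 0},
    {"turn": [0,0,0],"slide": [0,0,0],"claw": 0},
  ],
)

```text
t: 21.95
eef_pos: [543.1, -111.9, 239.8]
tcp_rot: [3.14, -0.0, 2.236]
ft_force: [-0.8, -2.6, -5.8]
opening: 0.185
grip_force: 30.9
```

```bash
python3 st.py
```

```text
t 21.95 pos [ 543.1 -111.9  239.8] F [-0.8 -2.6 -5.8] M [-0.96  0.37 -0.06] open 0.185 yaw 38.1 j6 -0.99 tilt [-0.05  0.04]
```

Call:
jog_arm(
  targets=[
    {"turn": [0,0,0],"slide": [0,-0.5,-9],"claw": 0},
    {"turn": [0,0,-7.5],"slide": [0,0,0],"claw": 0},
    {"turn": [0,0,-7.5],"slide": [0,0,0],"claw": 0},
    {"turn": [0,0,-7.5],"slide": [0,0,0],"claw": 0},
    {"turn": [0,0,-7.5],"slide": [0,0,0],"claw": 0},
  ],
)

```text
t: 22.58
eef_pos: [542.6, -112.7, 230.7]
tcp_rot: [3.141, 0.0, 1.708]
ft_force: [-3.3, -3.7, -5.2]
opening: 0.188
grip_force: 30.4
```

```bash
python3 st.py
```

```text
t 22.57 pos [ 542.6 -112.7  230.7] F [-3.3 -3.7 -5.2] M [-1.04  1.02  0.14] open 0.188 yaw 7.9 j6 -0.46 tilt [0.   0.01]
```

Call:
jog_arm(
  targets=[
    {"turn": [0,0,0],"slide": [0,0,0],"claw": 0},
    {"turn": [0,0,0],"slide": [0,0,0],"claw": 0},
    {"turn": [0,0,-7.5],"slide": [0,0,0],"claw": 0},
    {"turn": [0,0,-7.5],"slide": [0,0,0],"claw": 0},
    {"turn": [0,0,-3.5],"slide": [0,0,0],"claw": 0},
  ],
)

```text
t: 23.2
eef_pos: [542.5, -112.6, 230.9]
tcp_rot: [3.142, 0.0, 1.388]
ft_force: [-2.9, -2.9, -8.9]
opening: 0.188
grip_force: 30.2
```

```bash
python3 st.py
```

```text
t 23.2 pos [ 542.5 -112.6  230.9] F [-2.9 -2.9 -8.9] M [-0.96  1.35  0.11] open 0.188 yaw -10.5 j6 -0.14 tilt [0.01 0.  ]
```

Call:
jog_arm(
  targets=[
    {"turn": [0,0,-5],"slide": [0,0,0],"claw": 0},
    {"turn": [0,0,-5],"slide": [0,0,0],"claw": 0},
  ],
)

```text
t: 23.45
eef_pos: [542.4, -112.6, 230.9]
tcp_rot: [-3.142, 0.0, 1.214]
ft_force: [-4.2, -2.6, -8.4]
opening: 0.185
grip_force: 30.0
```

```bash
python3 st.py
```

```text
t 23.45 pos [ 542.4 -112.6  230.9] F [-4.2 -2.6 -8.4] M [-0.81  1.4   0.11] open 0.185 yaw -20.5 j6 0.03 tilt [ 0.02 -0.01]
```

Call:
jog_arm(
  targets=[
    {"turn": [0,0,-5],"slide": [0,0,0],"claw": 0},
  ],
)

```text
t: 23.58
eef_pos: [542.5, -112.6, 230.9]
tcp_rot: [-3.141, 0.001, 1.126]
ft_force: [-4.6, -1.8, -8.8]
opening: 0.188
grip_force: 30.0
```

```bash
python3 st.py
```

```text
t 23.57 pos [ 542.5 -112.6  230.9] F [-4.6 -1.8 -8.8] M [-0.74  1.43  0.16] open 0.188 yaw -25.5 j6 0.12 tilt [ 0.03 -0.02]
```

Call:
jog_arm(
  targets=[
    {"turn": [0,0,-4],"slide": [0,0,0],"claw": 0},
  ],
)

```text
t: 23.7
eef_pos: [542.5, -112.5, 231.0]
tcp_rot: [-3.142, 0.001, 1.057]
ft_force: [-3.9, -1.4, -7.6]
opening: 0.188
grip_force: 30.0
```

```bash
python3 st.py
```

```text
t 23.7 pos [ 542.5 -112.5  231. ] F [-3.9 -1.4 -7.6] M [-0.8   1.51  0.31] open 0.188 yaw -29.4 j6 0.19 tilt [ 0.03 -0.02]
```

Call:
jog_arm(
  targets=[
    {"turn": [0,0,-4],"slide": [0,0,0],"claw": 0},
  ],
)

```text
t: 23.82
eef_pos: [542.5, -112.5, 231.0]
tcp_rot: [3.141, 0.001, 0.988]
ft_force: [-3.7, -1.4, -6.9]
opening: 0.191
grip_force: 30.0
```

```bash
python3 st.py
```

```text
t 23.82 pos [ 542.5 -112.5  231. ] F [-3.7 -1.4 -6.9] M [-0.63  1.36  0.41] open 0.191 yaw -33.4 j6 0.26 tilt [ 0.04 -0.01]
```

Call:
jog_arm(
  targets=[
    {"turn": [0,0,-4],"slide": [0,0,0],"claw": 0},
    {"turn": [0,0,-3],"slide": [0,0,0],"claw": 0},
    {"turn": [0,0,0],"slide": [0,0,0],"claw": 0},
  ],
)

```text
t: 24.2
eef_pos: [542.7, -112.5, 231.1]
tcp_rot: [3.141, 0.001, 0.868]
ft_force: [-3.0, -1.0, -9.7]
opening: 0.186
grip_force: 30.2
```

```bash
python3 st.py
```

```text
t 24.2 pos [ 542.7 -112.5  231.1] F [-3.  -1.  -9.7] M [-0.55  1.28  0.73] open 0.186 yaw -40.3 j6 0.38 tilt [0.06 0.  ]
```

Call:
jog_arm(
  targets=[
    {"turn": [0,0,8],"slide": [0,0,0],"claw": 0},
    {"turn": [0,0,8],"slide": [0,0,0],"claw": 0},
    {"turn": [0,0,0],"slide": [0,0,36],"claw": 0},
    {"turn": [0,0,9.5],"slide": [12.8,36.6,0],"claw": 0},
    {"turn": [0,0,9.5],"slide": [12.8,36.6,0],"claw": 0},
  ],
)

```text
t: 24.82
eef_pos: [569.9, -38.6, 268.6]
tcp_rot: [3.136, -0.001, 1.482]
ft_force: [0.2, -0.5, -5.2]
opening: 0.189
grip_force: 30.2
```

Call:
jog_arm(
  targets=[
    {"turn": [0,0,9.5],"slide": [12.8,36.6,0],"claw": 0},
    {"turn": [0,0,9.5],"slide": [0,0,-8],"claw": 0},
    {"turn": [0,0,0],"slide": [0,0,-10],"claw": 0},
    {"turn": [0,0,0],"slide": [0,0,-9],"claw": 0},
    {"turn": [0,0,0],"slide": [0,0,0],"claw": 0},
  ],
)

```text
t: 25.45
eef_pos: [581.4, -3.4, 241.0]
tcp_rot: [3.139, 0.0, 1.804]
ft_force: [-1.1, 0.1, -5.4]
opening: 0.189
grip_force: 40.4
```

```bash
python3 st.py
```

```text
t 25.45 pos [581.4  -3.4 241. ] F [-1.1  0.1 -5.4] M [-0.1   0.44 -0.01] open 0.189 yaw 13.3 j6 -0.35 tilt [-0.03  0.15]
```

Call:
jog_arm(
  targets=[
    {"turn": [0,0,0],"slide": [0,0,-10],"claw": 0},
    {"turn": [0,0,-8],"slide": [0,0,0],"claw": 0},
    {"turn": [0,0,-8],"slide": [0,0,0],"claw": 0},
    {"turn": [0,0,-8],"slide": [0,0,0],"claw": 0},
    {"turn": [0,0,-8],"slide": [0,0,0],"claw": 0},
  ],
)

```text
t: 26.08
eef_pos: [581.0, -3.3, 229.4]
tcp_rot: [3.141, 0.001, 1.243]
ft_force: [-2.1, -0.4, -2.9]
opening: 0.188
grip_force: 38.1
```

```bash
python3 st.py
```

```text
t 26.07 pos [581.   -3.3 229.4] F [-2.1 -0.4 -2.9] M [-0.22  0.92  0.1 ] open 0.188 yaw -18.8 j6 0.21 tilt [0.04 0.  ]
```

Call:
jog_arm(
  targets=[
    {"turn": [0,0,-6],"slide": [0,0,0],"claw": 0},
  ],
)

```text
t: 26.2
eef_pos: [581.0, -3.3, 229.3]
tcp_rot: [3.141, 0.001, 1.139]
ft_force: [-2.4, -0.7, -3.2]
opening: 0.189
grip_force: 38.1
```

```bash
python3 st.py
```

```text
t 26.2 pos [581.   -3.3 229.3] F [-2.4 -0.7 -3.2] M [-0.31  0.92  0.17] open 0.189 yaw -24.8 j6 0.31 tilt [ 0.05 -0.01]
```

Call:
jog_arm(
  targets=[
    {"turn": [0,0,-4],"slide": [0,0,0],"claw": 0},
  ],
)

```text
t: 26.32
eef_pos: [581.0, -3.3, 229.3]
tcp_rot: [3.141, 0.001, 1.07]
ft_force: [-2.6, -1.7, -2.8]
opening: 0.187
grip_force: 38.4
```

```bash
python3 st.py
```

```text
t 26.32 pos [581.   -3.3 229.3] F [-2.6 -1.7 -2.8] M [-0.37  0.96  0.36] open 0.187 yaw -28.7 j6 0.38 tilt [ 0.07 -0.01]
```

Call:
jog_arm(
  targets=[
    {"turn": [0,0,-4],"slide": [0,0,0],"claw": 0},
    {"turn": [0,0,-4],"slide": [0,0,0],"claw": 0},
    {"turn": [0,0,0],"slide": [0,0,0],"claw": 0},
  ],
)

```text
t: 26.7
eef_pos: [581.0, -3.2, 229.3]
tcp_rot: [3.141, 0.002, 0.935]
ft_force: [-2.3, -0.7, -7.0]
opening: 0.185
grip_force: 37.2
```

```bash
python3 st.py
```

```text
t 26.7 pos [581.   -3.2 229.3] F [-2.3 -0.7 -7. ] M [-0.38  0.95  0.65] open 0.185 yaw -36.4 j6 0.52 tilt [ 0.09 -0.03]
```

Call:
jog_arm(
  targets=[
    {"turn": [0,0,8],"slide": [0,0,0],"claw": 0},
    {"turn": [0,0,8],"slide": [0,0,0],"claw": 0},
    {"turn": [0,0,0],"slide": [0,0,37],"claw": 0},
    {"turn": [0,0,8.5],"slide": [-36.9,-17.5,0],"claw": 0},
    {"turn": [0,0,8.5],"slide": [-36.9,-17.5,0],"claw": 0},
  ],
)

```text
t: 27.32
eef_pos: [507.2, -38.3, 267.1]
tcp_rot: [3.138, -0.0, 1.517]
ft_force: [0.2, -1.0, -4.9]
opening: 0.189
grip_force: 31.5
```

Call:
jog_arm(
  targets=[
    {"turn": [0,0,8.5],"slide": [0,0,0],"claw": 0},
    {"turn": [0,0,8.5],"slide": [0,0,-8],"claw": 0},
    {"turn": [0,0,0],"slide": [0,0,-10],"claw": 0},
    {"turn": [0,0,0],"slide": [0,0,-9],"claw": 0},
    {"turn": [0,0,0],"slide": [0,0,0],"claw": 0},
  ],
)

```text
t: 27.95
eef_pos: [507.6, -38.2, 240.2]
tcp_rot: [3.14, 0.001, 1.805]
ft_force: [-0.9, -1.6, -4.2]
opening: 0.188
grip_force: 34.8
```

```bash
python3 st.py
```

```text
t 27.95 pos [507.6 -38.2 240.2] F [-0.9 -1.6 -4.2] M [-0.72  0.42  0.01] open 0.188 yaw 13.4 j6 -0.44 tilt [0.02 0.1 ]
```

Call:
jog_arm(
  targets=[
    {"turn": [0,0,0],"slide": [0,0,-10],"claw": 0},
    {"turn": [0,0,-8],"slide": [0,0,0],"claw": 0},
    {"turn": [0,0,-8],"slide": [0,0,0],"claw": 0},
    {"turn": [0,0,-8],"slide": [0,0,0],"claw": 0},
    {"turn": [0,0,-5],"slide": [0,0,0],"claw": 0},
  ],
)

```text
t: 28.58
eef_pos: [507.2, -38.1, 229.4]
tcp_rot: [3.141, 0.001, 1.297]
ft_force: [-2.2, -2.5, -2.7]
opening: 0.185
grip_force: 33.7
```

```bash
python3 st.py
```

```text
t 28.57 pos [507.2 -38.1 229.4] F [-2.2 -2.5 -2.7] M [-0.9   1.01  0.16] open 0.185 yaw -15.7 j6 0.07 tilt [ 0.05 -0.01]
```

Call:
jog_arm(
  targets=[
    {"turn": [0,0,-6],"slide": [0,0,0],"claw": 0},
  ],
)

```text
t: 28.7
eef_pos: [507.2, -38.1, 229.3]
tcp_rot: [3.141, 0.001, 1.193]
ft_force: [-2.3, -2.9, -3.2]
opening: 0.188
grip_force: 34.0
```

```bash
python3 st.py
```

```text
t 28.7 pos [507.2 -38.1 229.3] F [-2.3 -2.9 -3.2] M [-0.91  0.9   0.22] open 0.188 yaw -21.7 j6 0.17 tilt [ 0.07 -0.01]
```

Call:
jog_arm(
  targets=[
    {"turn": [0,0,-4],"slide": [0,0,0],"claw": 0},
  ],
)

```text
t: 28.82
eef_pos: [507.2, -38.2, 229.3]
tcp_rot: [3.141, 0.001, 1.124]
ft_force: [-2.9, -3.2, -3.5]
opening: 0.188
grip_force: 33.8
```

```bash
python3 st.py
```

```text
t 28.82 pos [507.2 -38.2 229.3] F [-2.9 -3.2 -3.5] M [-0.97  0.98  0.42] open 0.188 yaw -25.6 j6 0.24 tilt [ 0.08 -0.02]
```

Call:
jog_arm(
  targets=[
    {"turn": [0,0,-4],"slide": [0,0,0],"claw": 0},
    {"turn": [0,0,-3],"slide": [0,0,0],"claw": 0},
    {"turn": [0,0,0],"slide": [0,0,0],"claw": 0},
  ],
)

```text
t: 29.2
eef_pos: [507.2, -38.1, 229.4]
tcp_rot: [3.141, 0.002, 1.005]
ft_force: [-1.5, -3.6, -8.1]
opening: 0.19
grip_force: 32.5
```

```bash
python3 st.py
```

```text
t 29.2 pos [507.2 -38.1 229.4] F [-1.5 -3.6 -8.1] M [-1.    0.66  0.64] open 0.19 yaw -32.4 j6 0.36 tilt [ 0.09 -0.02]
```

Call:
jog_arm(
  targets=[
    {"turn": [0,0,8],"slide": [0,0,0],"claw": 0},
    {"turn": [0,0,8],"slide": [0,0,0],"claw": 0},
    {"turn": [0,0,0],"slide": [0,0,37],"claw": 0},
    {"turn": [0,0,10],"slide": [36.5,-12.8,0],"claw": 0},
    {"turn": [0,0,10],"slide": [36.5,-12.8,0],"claw": 0},
  ],
)

```text
t: 29.82
eef_pos: [582.0, -63.6, 267.6]
tcp_rot: [3.138, -0.0, 1.639]
ft_force: [-0.0, 0.1, -4.8]
opening: 0.189
grip_force: 30.1
```

Call:
jog_arm(
  targets=[
    {"turn": [0,0,10],"slide": [36.5,-12.8,0],"claw": 0},
    {"turn": [0,0,0],"slide": [0,0,-8],"claw": 0},
    {"turn": [0,0,0],"slide": [0,0,-10],"claw": 0},
    {"turn": [0,0,0],"slide": [0,0,-9],"claw": 0},
    {"turn": [0,0,0],"slide": [0,0,0],"claw": 0},
  ],
)

```text
t: 30.45
eef_pos: [616.3, -76.0, 239.8]
tcp_rot: [3.141, -0.001, 1.807]
ft_force: [-0.9, 0.3, -5.4]
opening: 0.19
grip_force: 33.8
```

```bash
python3 st.py
```

```text
t 30.45 pos [616.3 -76.  239.8] F [-0.9  0.3 -5.4] M [-0.19  0.45  0.06] open 0.19 yaw 13.5 j6 -0.47 tilt [-0.04  0.03]
```

c should seat near yaw -22.

Call:
jog_arm(
  targets=[
    {"turn": [0,0,0],"slide": [0,0,-10],"claw": 0},
    {"turn": [0,0,-8],"slide": [0,0,0],"claw": 0},
    {"turn": [0,0,-8],"slide": [0,0,0],"claw": 0},
    {"turn": [0,0,-8],"slide": [0,0,0],"claw": 0},
    {"turn": [0,0,-8],"slide": [0,0,0],"claw": 0},
  ],
)

```text
t: 31.08
eef_pos: [616.5, -76.3, 229.5]
tcp_rot: [-3.142, 0.001, 1.244]
ft_force: [-2.8, 0.1, -6.1]
opening: 0.186
grip_force: 33.4
```

```bash
python3 st.py
```

```text
t 31.07 pos [616.5 -76.3 229.5] F [-2.8  0.1 -6.1] M [-0.27  0.89  0.13] open 0.186 yaw -18.7 j6 0.1 tilt [ 0.03 -0.01]
```

Call:
jog_arm(
  targets=[
    {"turn": [0,0,-5],"slide": [0,0,0],"claw": 0},
  ],
)

```text
t: 31.2
eef_pos: [616.5, -76.3, 229.5]
tcp_rot: [3.141, 0.001, 1.158]
ft_force: [-2.8, 0.1, -5.5]
opening: 0.189
grip_force: 33.5
```

```bash
python3 st.py
```

```text
t 31.2 pos [616.5 -76.3 229.5] F [-2.8  0.1 -5.5] M [-0.3   0.89  0.2 ] open 0.189 yaw -23.6 j6 0.18 tilt [ 0.04 -0.01]
```

Call:
jog_arm(
  targets=[
    {"turn": [0,0,-4],"slide": [0,0,0],"claw": 0},
  ],
)

```text
t: 31.32
eef_pos: [616.5, -76.3, 229.5]
tcp_rot: [3.141, 0.001, 1.09]
ft_force: [-3.1, -0.6, -5.7]
opening: 0.191
grip_force: 33.3
```

```bash
python3 st.py
```

```text
t 31.32 pos [616.5 -76.3 229.5] F [-3.1 -0.6 -5.7] M [-0.28  0.85  0.38] open 0.191 yaw -27.6 j6 0.25 tilt [ 0.06 -0.01]
```

Call:
jog_arm(
  targets=[
    {"turn": [0,0,-4],"slide": [0,0,0],"claw": 0},
    {"turn": [0,0,-4],"slide": [0,0,0],"claw": 0},
    {"turn": [0,0,0],"slide": [0,0,0],"claw": 0},
  ],
)

```text
t: 31.7
eef_pos: [616.7, -76.2, 229.6]
tcp_rot: [3.141, 0.001, 0.954]
ft_force: [-1.9, -0.0, -7.8]
opening: 0.191
grip_force: 32.7
```

```bash
python3 st.py
```

```text
t 31.7 pos [616.7 -76.2 229.6] F [-1.9 -0.  -7.8] M [-0.34  0.69  0.66] open 0.191 yaw -35.4 j6 0.39 tilt [ 0.07 -0.01]
```

Call:
jog_arm(
  targets=[
    {"turn": [0,0,8],"slide": [0,0,0],"claw": 0},
    {"turn": [0,0,8],"slide": [0,0,0],"claw": 0},
    {"turn": [0,0,0],"slide": [0,0,46],"claw": 0},
    {"turn": [0,0,8],"slide": [-36,34,0],"claw": 0},
    {"turn": [0,0,8],"slide": [-36,34,0],"claw": 0},
  ],
)

```text
t: 32.33
eef_pos: [544.6, -7.7, 276.6]
tcp_rot: [3.138, -0.0, 1.516]
ft_force: [0.9, 0.0, -5.2]
opening: 0.189
grip_force: 30.6
```

Call:
jog_arm(
  targets=[
    {"turn": [0,0,8],"slide": [-36,34,0],"claw": 0},
    {"turn": [0,0,8],"slide": [-36,34,0],"claw": 0},
    {"turn": [0,0,0],"slide": [-33,34,0],"claw": 0},
    {"turn": [0,0,0],"slide": [0,0,-50],"claw": 0},
    {"turn": [0,0,0],"slide": [0,0,-48],"claw": 0},
  ],
)

```text
t: 32.95
eef_pos: [440.5, 94.3, 178.2]
tcp_rot: [3.135, 0.0, 1.792]
ft_force: [1.1, -0.6, -6.0]
opening: 0.188
grip_force: 32.1
```

Call:
jog_arm(
  targets=[
    {"turn": [0,0,0],"slide": [0,0,-5],"claw": 0},
    {"turn": [0,0,0],"slide": [0,0,0],"claw": 0},
  ],
)

```text
t: 33.2
eef_pos: [441.1, 93.6, 174.6]
tcp_rot: [3.138, 0.0, 1.79]
ft_force: [0.6, -0.5, -3.7]
opening: 0.186
grip_force: 31.8
```

```bash
python3 st.py
```

```text
t 33.2 pos [441.1  93.6 174.6] F [ 0.6 -0.5 -3.7] M [-0.06  0.02 -0.05] open 0.186 yaw 12.6 j6 -0.16 tilt [-0.03  0.2 ]
```

Call:
jog_arm(
  targets=[
    {"turn": [0,0,0],"slide": [0,0,-6],"claw": 0},
    {"turn": [0,0,0],"slide": [0,0,0],"claw": 0},
  ],
)

```text
t: 33.45
eef_pos: [440.5, 93.5, 168.1]
tcp_rot: [3.138, 0.0, 1.79]
ft_force: [0.1, 0.1, -5.9]
opening: 0.187
grip_force: 31.8
```

Call:
jog_arm(
  targets=[
    {"turn": [0,0,0],"slide": [0,0,-1.2],"claw": 0},
    {"turn": [0,0,0],"slide": [0,0,0],"claw": 0},
  ],
)

```text
t: 33.7
eef_pos: [440.7, 93.6, 167.5]
tcp_rot: [3.138, 0.0, 1.79]
ft_force: [-2.2, 1.3, 6.9]
opening: 0.186
grip_force: 31.8
```

Call:
jog_arm(
  targets=[
    {"turn": [0,0,0],"slide": [0,0,-0.8],"claw": 0},
    {"turn": [0,0,0],"slide": [0,0,0],"claw": 0},
  ],
)

```text
t: 33.95
eef_pos: [440.8, 93.7, 167.4]
tcp_rot: [3.137, 0.0, 1.79]
ft_force: [-3.7, 1.5, 18.1]
opening: 0.188
grip_force: 31.5
```

Call:
jog_arm(
  targets=[
    {"turn": [0,0,0],"slide": [0,0,1.5],"claw": 0},
    {"turn": [0,0,0],"slide": [0,0,0],"claw": 80},
    {"turn": [0,0,0],"slide": [0,0,0],"claw": 80},
    {"turn": [0,0,0],"slide": [0,0,0],"claw": 80},
    {"turn": [0,0,0],"slide": [0,0,0],"claw": 80},
  ],
)

```text
t: 34.58
eef_pos: [440.2, 93.6, 167.0]
tcp_rot: [3.14, 0.0, 1.79]
ft_force: [0.0, -0.1, -0.7]
opening: 0.554
grip_force: 0.0
```

Call:
jog_arm(
  targets=[
    {"turn": [0,0,0],"slide": [0,0,0],"claw": 80},
    {"turn": [0,0,0],"slide": [0,0,15],"claw": 80},
    {"turn": [0,0,0],"slide": [0,0,40],"claw": 80},
    {"turn": [0,0,0],"slide": [0,0,50],"claw": 80},
    {"turn": [0,0,0],"slide": [-20,50,0],"claw": 80},
  ],
)

```text
t: 35.2
eef_pos: [422.1, 142.8, 274.9]
tcp_rot: [3.134, 0.001, 1.786]
ft_force: [0.9, 0.5, -0.1]
opening: 0.801
grip_force: 0.0
```

Call:
jog_arm(
  targets=[
    {"turn": [0,0,0],"slide": [-20,55,0],"claw": 80},
    {"turn": [0,0,0],"slide": [-20,55,0],"claw": 80},
    {"turn": [0,0,0],"slide": [0,0,0],"claw": 80},
  ],
)

```text
t: 35.58
eef_pos: [378.6, 256.3, 271.9]
tcp_rot: [3.14, -0.0, 1.795]
ft_force: [-0.7, -0.3, 0.1]
opening: 0.798
grip_force: 0.0
```

Run:
```python
from st import *
st()
T=read_camera("top");S=read_camera("scene")
print(proj(S,[[440.7,93.6,0],[440.7,93.6,188]]).round())
cv2.imwrite("pics/x9.png",np.hstack([cv2.resize(T["frame"][90:270,230:500],(450,300)),cv2.resize(S["frame"][130:280,230:405],(350,300))]))
```

```text
t 35.58 pos [378.6 256.3 271.9] F [-0.7 -0.3  0.1] M [-0.08  0.04 -0.  ] open 0.798 yaw 12.9 j6 0.23 tilt [-0.02  0.09]
[[360. 231.]
 [363. 180.]]
```

View pics/x9.png

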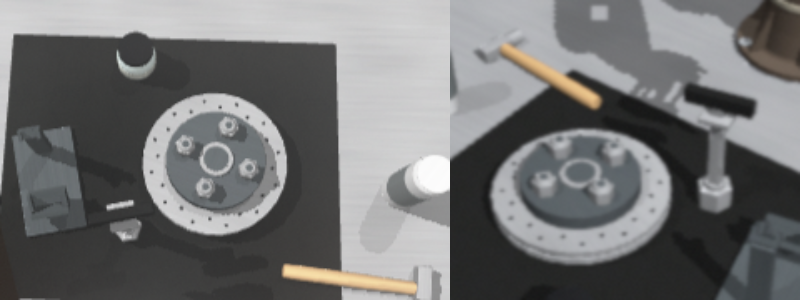

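The wrench stands upright, clear of the disc (right panel, base at (715,200)), and the can, jar and hammer are where they were. Handing in.

```bash
python3 -c "
from cell import *
print(job_done())"
```

```text
the job is handed in; nothing more can be done
None
```

I handed the job in at about 36 s of the 72 s allowed. All four nuts were turned in cross order (a, c, b, d), then nipped up in cross order (d, b, a, c) to about 0.64–0.73 N m by the wrist sensor. The wrench stands upright and released about 190 mm from the disc's centre, and the can, jar and hammer look unmoved. The hand-in call returned no verdict.

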